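Close the fill port of a mobile-phase reservoir and lock its cam-and-groove coupler

ROBOT

A 6-joint arm with a two-finger parallel gripper is mounted at the origin on the work surface. World frame = base frame: x ahead of the robot, y to its left, z up, the work surface at z = 0. Lengths are in m, angles in rad, forces in N, time in s.
With the tool pointing down it reaches from about 0.4 to 0.825 m from the base axis. Payload 7 kg.
Tool frame: the origin (TCP) lies between the finger pads; the fingertips stand 22 mm ahead of it and the grasp point (between the pads) lies 3 mm ahead of it; z points along the fingers, y is the direction in which the jaws open and shut (so a half turn about z gives the same grasp; the last joint's range is limited). The gripper opens to 88 mm and grips with 3 to 60 N. Pads are 19 mm wide; open, the fingers measure 130 mm over their backs; the gripper's body (78 mm by 193 mm) begins 47 mm behind the grasp point.
Start: joints at [-0.899, 0.359, 0.012, 0, -1.224, -0.288], TCP at [0.253, -0.626, 0.249] pointing down, gripper open.
Joint ranges: [-3.07, 3.07], [-1.43, 2.12], [-1.02, 1.25], [-3.03, 1.67], [-3.05, -0], [-3.03, 3.03]. Speed limits (rad/s): [2.39, 2.39, 3.01, 3.14, 3.14, 3.14].

INTERFACE

Orientations are given as [roll, pitch, yaw] about the fixed x, y, z axes, in that order (R = Rz(yaw) Ry(pitch) Rx(roll)).
In Python, from station import arm, optics gives the robot as it stands. The module is installed in compiled form; this text tells all that it offers.
- The arm moves only by the tool jog_arm, never from a script. Its argument "motion" is a list that holds one entry, the list of rows, each a list of 7 numbers: the shift along the tool's x, y, z in m, then the turn, a rotation vector about the tool's x, y, z in degrees, then the finger opening in m, from 0 to 0.0876. In form: [[[x, y, z, rx, ry, rz, grip], ...]]. A call has 1 to 8 rows; each row is the pose to reach, as a shift and turn from the pose measured when the call began, along the tool's axes at that moment; what a row does not reach only later rows make up. A row lasts 1/10 s, in which the tool goes at most 50 mm and 8.59 degrees, less where a joint would pass 70% of its speed; a pose out of reach is approached as far as the arm can. A call with a gripper value outside its range is refused whole. The fingers move at their own pace and stop on an object; "newtons" is the grip in N (left out, the last holds). Time passes only in rows, so rows that repeat a pose let the fingers close. It gives the time, the measured TCP pose, the force and the opening at its end, in the units of the state.
- arm.get_state(): the state, without advancing time (a new reading comes with each control period).
- optics.grab_frame(name): name is "scene" or "side" or "wrist"; returns the picture (420x560x3 uint8, red, green, blue); there is no depth.
- optics.camera_model(name): a dict with "mtx" (3x3 intrinsics, pixels), "R" (3x3) and "t" (3): a world point X has camera coordinates R X + t; the wrist camera has in their place "mount" (4x4, takes a point from camera to tool coordinates, whose origin is the TCP and whose axes are the flange's). Camera axes: x right, y down, z forward; pixel columns grow to the right and rows downward; lengths in m; the calibration is good to about 2 mm. A picture is of the moment at which its call begins: read the wrist's pose just before it. camera_model takes no time and is no camera call.
- arm.job_done(): hands the job in, once; it reports no verdict.
The state is a dict: "t": time; "q": joint angles; "qd": joint speeds; "joint_efforts": joint torques, N m; "eef_pos": TCP position; "ee_rot": TCP orientation; "force": force on the tool from outside, world axes, zero at the start; "moment": the same for the moment, N m; "width": finger opening in m.
Only numpy, scipy, OpenCV 4.12 (cv2) and the standard library are available. Lean on these libraries where they do the work, as an engineer would, in place of code of your own. Each camera call takes 0.05 s, during which the arm holds its last target.

TASK

The reservoir has been filled: lift the funnel out of its fill port and nest it in the matching funnel on the drip stand, with a light push only so that the two do not jam. Then set the plug that fits the port into the coupler, gently and fully home with its flange flat on the lip, and swing both cam arms down together, neither one locked while the other still stands open, until both lie flat against the coupler. Leave the other things on the bench where they stand.

Things in the scene. Friction and masses are not known exactly. Their poses are not given: they have to be found in the camera images.
- reservoir: Round low steel reservoir, 230 mm across, lid at z = 100 mm, fixed. Origin: centre of its underside. In its frame: the fill coupler stands on its axis; a pressure gauge at x 75, y 38 mm reaches z = 153 mm, a vent valve at x 74, y -40 mm reaches 140 mm; carrying handles stick out to 142 mm along +x and -x at z = 60 mm.
- port_lip (a point): Centre of the round lip (open mouth, facing up) of the steel fill coupler, at z = 170 mm; axes as the reservoir's, z up. Coupler body 46 mm across outside; bore 38.6 mm, 35 mm deep to the gasket. The two cam arms are hinged on this point's +y and -y sides: pins 27 mm from the axis, 12 mm below the lip, pin axes along this frame's x.
- cam_arm_a (a joint): Cam arm on port_lip's +y side, rad: flat steel, 13 to 16 mm wide, 6 mm thick, reaching 50 mm from its pin. 0 = open stop, pointing up, leaning 23 degrees out; 1.17 = level, pointing straight out; 2.74 = stop, hanging straight down (locked), outer face 30 mm from the coupler's axis. Stays where left (0.06 N m hinge friction). Past about 2.0 its cam enters the bore: round a plug it closes only if that is fully home.
- cam_arm_b (a joint): Cam arm on port_lip's -y side; the same as cam_arm_a, mirrored. Each arm starts at its own angle between 0.1 and 0.9, clear of the plug's way in. Both arms locked measure 60 mm over their outer faces.
- funnel_band (a point): White plastic filling funnel, 60 g, first standing in the port, its cone resting on the lip. Point: centre of its upright rim band, 61 mm across outside, 12 mm high (lower edge first about 25 mm above the lip). Below the band: 18 mm tapering from 58 to 51 mm, a cone 20 mm high, then a stem tapering from 19 to 9 mm, 40 mm long; 90 mm in all. z axis up.
- mate_rim (a point): Centre of the rim's top, z = 135 mm, of an identical funnel, walls 3 mm, fixed mouth up on a steel drip stand (base 100 x 90 mm; its post, 47 mm out along +x, ends 31 mm below the rim). The other funnel nests in it until the tapers meet: lightly seated, its band's lower edge is about 6 mm above this rim (funnel_band about 12 mm above this point).
- plug_mid (a point): The plug that fits the port: steel, 0.22 kg, upright on its nose in the tray. Point on its axis half-way up (28.5 mm above its underside). From below: grooved body 36.4 mm across, 33 mm high, its end tapered to 31 mm; flange 46 mm across, 6 mm thick; round hand knob 30 mm across, 18 mm high. Fully home, the flange rests on the lip and this point is 4.5 mm below the lip. z axis up.
- small_plug_mid (a point): Bystander: a smaller plug of the same shape (42 mm high, flange 34 mm across, knob 22 mm), too small for the port, standing in the tray; point half-way up on its axis.
- bottle_mid (a point): Bystander: amber bottle with a blue cap, 44 mm across, 85 mm high, standing in the tray; point half-way up.
- tray: Flat steel tray, 225 mm along its x, 135 mm along its y, rim 18 mm high, floor 3 mm thick; fixed. Origin: centre of its underside, z up. The plug, the small plug and the bottle stand in a row along its x, about 68 mm apart, in any order. Tray and drip stand lie on opposite sides of the reservoir, either way round.
- rack_mid (a point): Bystander: white autosampler vial rack, 60 x 120 x 40 mm, with blue-capped vials, at the back of the bench; point at its centre, 20 mm up.
- beaker_mid (a point): Bystander: glass beaker, 68 mm across, 90 mm high, at the back of the bench; point half-way up.
There are look-alikes about, which are no part of the job. Leave any red look-alike of the part that bears plug_mid alone.

How it is judged:
By the outcome, as a careful person would: the job done as asked, in the order asked, and still so for the second after the job is handed in, with the robot touching nothing.
It also fails if it takes over 66 s, if anything falls off the work surface, if the arm or the gripper's body presses on something with over 40 N, if the wrist force passes 120 N, or if a joint passes its speed limit or range.

## Working session

There is one attempt and no reset: what is moved stays moved. The work goes in short steps, Python scripts to look and compute and a tool call to move; the robot and the scene stay as the last step left them, time stands still between calls to the robot, and variables do not carry over. Pictures are saved under pics/ and viewed, and the job is handed in when it is done.

Besides the shell and the picture viewer there is one more tool, called after "Call:" as name(argument=value, ...), one argument or row to a line, values as JSON. jog_arm: Moves the arm, as the interface text tells. Its arguments: {"type":"object","properties":{"motion":{"type":"array","items":{"type":"array","items":{"type":"array","items":{"type":"number"}}}},"newtons":{"type":"number"}},"required":["motion"]}

```bash
mkdir -p pics; ls; python3 - <<'E'
from station import arm, optics
import cv2
s=arm.get_state(); print(s)
for n in ["scene","side","wrist"]:
    m=optics.camera_model(n); print(n,m)
    cv2.imwrite(f"pics/{n}0.png",optics.grab_frame(n)[:,:,::-1])
E
```

```text
pics
{'t': 0.0, 'q': array([-8.98874295e-01,  3.59377656e-01,  1.10950773e-02, -3.28223144e-04,
       -1.22407876e+00, -2.88121326e-01]), 'qd': array([ 0.00136083, -0.00040129, -0.00036515,  0.00181536, -0.00109295,
       -0.00024033]), 'joint_efforts': array([ 3.03870647e-04, -5.82716775e+01,  2.93062162e+01,  6.99715465e+00,
        7.05628467e-03, -1.24163557e-04]), 'eef_pos': array([ 0.25258362, -0.62550065,  0.24764833]), 'ee_rot': array([ 3.14000447e+00, -1.48906295e-04, -2.75790360e+00]), 'force': array([0.4710556 , 0.7907373 , 0.61535788]), 'moment': array([-0.04200346, -0.03811183, -0.00843909]), 'width': 0.08776190769987031}
scene {'mtx': array([[419.10458576,   0.        , 270.82665555],
       [  0.        , 419.10458576, 204.36790052],
       [  0.        ,   0.        ,   1.        ]]), 'R': array([[ 0.87737663,  0.47944177, -0.01859643],
       [ 0.27646726, -0.53685141, -0.79709247],
       [-0.39214295,  0.69420901, -0.60357084]]), 't': array([-0.43835098, -0.09006666,  1.49542092])}
side {'mtx': array([[415.52070174,   0.        , 282.37811381],
       [  0.        , 415.52070174, 208.11337066],
       [  0.        ,   0.        ,   1.        ]]), 'R': array([[-9.90711036e-01, -1.35981300e-01,  8.53668031e-04],
       [-1.02757717e-01,  7.44514733e-01, -6.59650410e-01],
       [ 8.90645522e-02, -6.53610663e-01, -7.51572091e-01]]), 't': array([0.53214723, 0.21075782, 1.05430796])}
wrist {'mtx': array([[297.83067907,   0.        , 276.52426279],
       [  0.        , 297.83067907, 210.12653185],
       [  0.        ,   0.        ,   1.        ]]), 'mount': array([[-2.33747613e-04, -9.56540027e-01, -2.91600965e-01,
         7.99307998e-02],
       [ 9.99999703e-01, -9.58457504e-06, -7.70160394e-04,
        -1.74182085e-03],
       [ 7.33894372e-04, -2.91601059e-01,  9.56539745e-01,
        -1.36574882e-01],
       [ 0.00000000e+00,  0.00000000e+00,  0.00000000e+00,
         1.00000000e+00]])}
```

View pics/scene0.png

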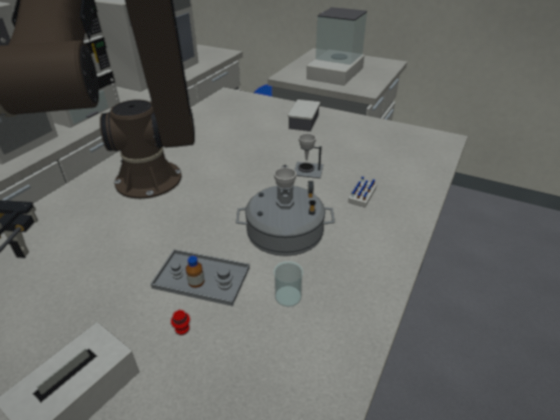

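View pics/side0.png

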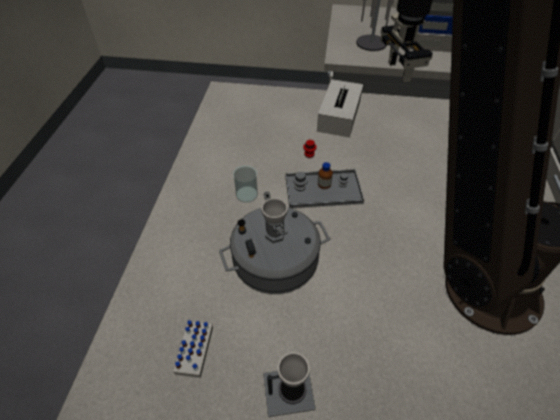

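View pics/wrist0.png

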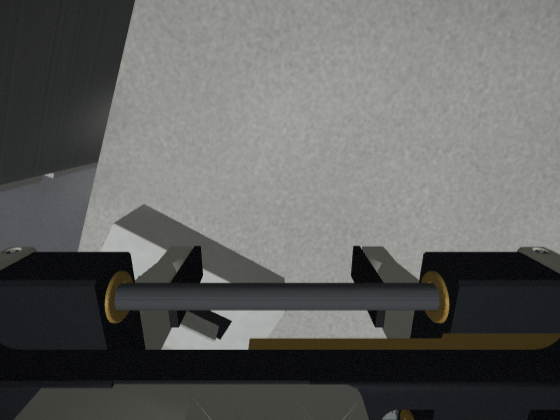

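The scene and side views show the tray on the −y side (small plug, bottle, big plug), the reservoir in the middle with the funnel in its port, and the drip stand on the +y side. The red look-alike stands outside the tray. I'll zoom in next.

```bash
python3 - <<'E'
import cv2,numpy as np
a=cv2.imread("pics/scene0.png"); b=cv2.imread("pics/side0.png")
c=cv2.resize(a[120:320,140:390],None,fx=3.2,fy=3,interpolation=3); cv2.imwrite("pics/sz.png",c[:, :800])
c=cv2.resize(b[130:310,200:380],None,fx=3.3,fy=3.3,interpolation=3); cv2.imwrite("pics/dz.png",c)
c=cv2.resize(b[320:420,150:350],None,fx=4,fy=4,interpolation=3); cv2.imwrite("pics/dz2.png",c)
E
```

```text
(no output)
```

View pics/sz.png

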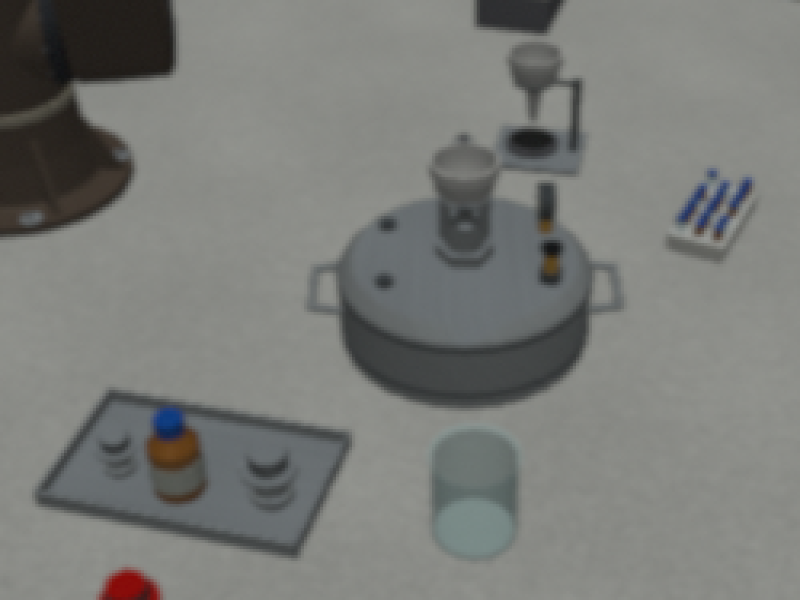

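View pics/dz.png

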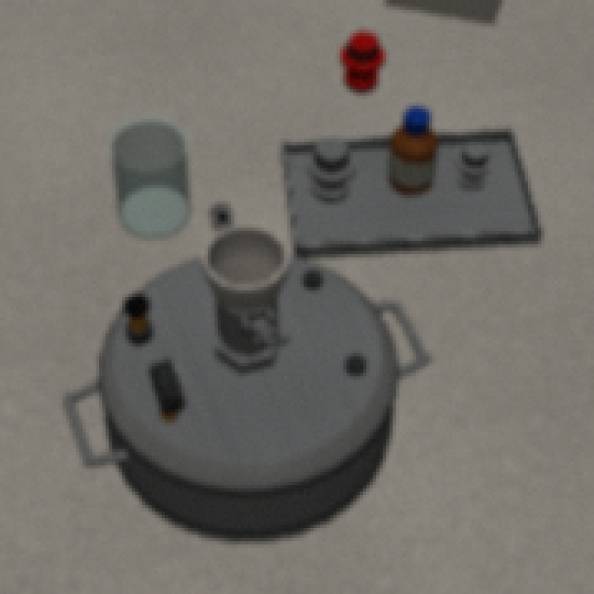

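View pics/dz2.png

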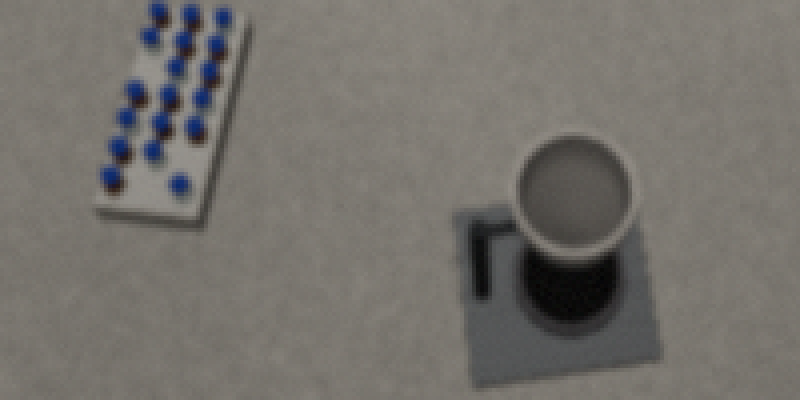

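```bash
cat > h.py <<'E'
import numpy as np, cv2
from station import arm, optics
from scipy.spatial.transform import Rotation as Rot
def pose():
    s=arm.get_state(); T=np.eye(4); T[:3,:3]=Rot.from_euler('xyz',s['ee_rot']).as_matrix(); T[:3,3]=s['eef_pos']; return T
def ray(n,uv,T=None):
    m=optics.camera_model(n); d=np.linalg.inv(m['mtx'])@np.array([uv[0],uv[1],1.0])
    if n=='wrist':
        M=T@m['mount']; return M[:3,3],M[:3,:3]@d
    return -m['R'].T@m['t'], m['R'].T@d
def onz(n,uv,z,T=None):
    o,d=ray(n,uv,T); return o+d*(z-o[2])/d[2]
def proj(n,X,T=None):
    m=optics.camera_model(n); X=np.asarray(X,float)
    if n=='wrist':
        M=np.linalg.inv(T@m['mount']); c=M[:3,:3]@X+M[:3,3]
    else: c=m['R']@X+m['t']
    p=m['mtx']@c; return p[:2]/p[2]
def two(a,b):
    (o1,d1),(o2,d2)=a,b; A=np.stack([d1,-d2],1); s=np.linalg.lstsq(A,o2-o1,rcond=None)[0]
    p,q=o1+s[0]*d1,o2+s[1]*d2; return (p+q)/2,np.linalg.norm(p-q)
E
python3 - <<'E'
from h import *
S=lambda u,v:(u/3.2+140,v/3+120)
D=lambda u,v:(u/3.3+200,v/3.3+130)
D2=lambda u,v:(u/4+150,v/4+320)
def both(name,s,d,z):
    print(name,two(ray('scene',s),ray('side',d)),onz('scene',s,z)[:2],onz('side',d,z)[:2])
both('funnel top',S(464,162),D(247,256),.207)
both('mate',S(536,55),D2(575,193),.135)
both('plug top',S(268,455),D(332,152),.060)
both('small top',S(115,437),D(475,157),.045)
both('bottle cap',S(170,412),D(417,112),.088)
both('handle+',S(612,288),D(82,430),.06)
both('handle-',S(317,288),D(412,332),.06)
both('gauge top',S(547,188),D(165,365),.153)
both('vent top',S(551,247),D(137,302),.140)
for n,p in [('post',(475,225)),]: print(n,onz('side',D2(*p),.104))
E
```

```text
funnel top (array([ 0.56040436, -0.02687661,  0.20304666]), np.float64(0.0034552353183528776)) [ 0.56497047 -0.03210042] [ 0.55828849 -0.02429693]
mate (array([0.47476254, 0.31009105, 0.12916046]), np.float64(0.004270871669570769)) [0.48129397 0.3004464 ] [0.47264685 0.31142009]
plug top (array([ 0.52350666, -0.29227187,  0.05351527]), np.float64(0.0034581494846672653)) [ 0.5293217 -0.2969754] [ 0.52150262 -0.2867367 ]
small top (array([ 0.39183179, -0.32043998,  0.03784434]), np.float64(0.0013761061742639646)) [ 0.39813225 -0.32547621] [ 0.39173978 -0.31355056]
bottle cap (array([ 0.45071416, -0.31518512,  0.09080284]), np.float64(0.004114784422430084)) [ 0.45098433 -0.31293432] [ 0.44891679 -0.31981081]
handle+ (array([0.67985716, 0.0370722 , 0.05541872]), np.float64(0.002314033613309998)) [0.68281639 0.03203638] [0.67759265 0.03966432]
handle- (array([ 0.43893054, -0.08877674,  0.0578311 ]), np.float64(0.0081553965200385)) [ 0.44500055 -0.09084495] [ 0.43531149 -0.08939452]
gauge top (array([0.61023614, 0.03745272, 0.15107635]), np.float64(0.0035665191796330864)) [0.61307346 0.03528727] [0.60821061 0.03815273]
vent top (array([ 0.64454076, -0.02813777,  0.13666972]), np.float64(0.002898929075264832)) [ 0.64763727 -0.03185228] [ 0.64241076 -0.02604221]
post [0.51989529 0.32209715 0.104     ]
```

```bash
cat >> h.py <<'E'
def down(yaw_deg): return Rot.from_euler('xyz',[180,0,yaw_deg],degrees=True).as_matrix()
def goal(p,yaw_deg):
    T=pose(); R=T[:3,:3]; d=R.T@(np.array(p)-T[:3,3]); r=Rot.from_matrix(R.T@down(yaw_deg)).as_rotvec(degrees=True)
    s=arm.get_state()
    print('t',round(s['t'],2),'shift',d.round(4),'turn',r.round(1),'|pos',T[:3,3].round(4),'rpy',np.degrees(s['ee_rot']).round(1),'F',s['force'].round(1),'w',round(s['width'],4),'q6',round(s['q'][5],2)); return d,r
def shot(n,f):
    T=pose(); im=optics.grab_frame(n); cv2.imwrite(f'pics/{f}.png',im[:,:,::-1]); np.save(f'pics/{f}.npy',T); return im,T
E
python3 - <<'E'
from h import *
goal([.50,-.30,.33],-110)
E
```

```text
t 0.15 shift [-0.3513  0.2094 -0.082 ] turn [  0.1   0.  -48. ] |pos [ 0.2526 -0.6256  0.2478] rpy [ 179.9   -0.  -158. ] F [-0.6 -0.5 -0.8] w 0.0876 q6 -0.29
```

Call:
jog_arm(
  motion=[
    [[-0.351,0.209,-0.082,0,0,-48,0.0876],[-0.351,0.209,-0.082,0,0,-48,0.0876],[-0.351,0.209,-0.082,0,0,-48,0.0876],[-0.351,0.209,-0.082,0,0,-48,0.0876],[-0.351,0.209,-0.082,0,0,-48,0.0876],[-0.351,0.209,-0.082,0,0,-48,0.0876],[-0.351,0.209,-0.082,0,0,-48,0.0876],[-0.351,0.209,-0.082,0,0,-48,0.0876]],
  ],
)

```text
t: 0.95
eef_pos: [0.4907, -0.3116, 0.3273]
ee_rot: [3.141, 0.001, -1.92]
force: [0.6, -0.4, -0.7]
width: 0.0875
```

```bash
python3 - <<'E'
from h import *
shot('wrist','w1'); goal([.54,-.06,.37],-63)
E
```

```text
t 1.0 shift [-0.2484  0.0416 -0.0409] turn [ -0.2   0.1 -46.8] |pos [ 0.4949 -0.3077  0.3287] rpy [-1.799e+02  1.000e-01 -1.098e+02] F [2.4 1.  1.8] w 0.0879 q6 -0.12
```

View pics/w1.png

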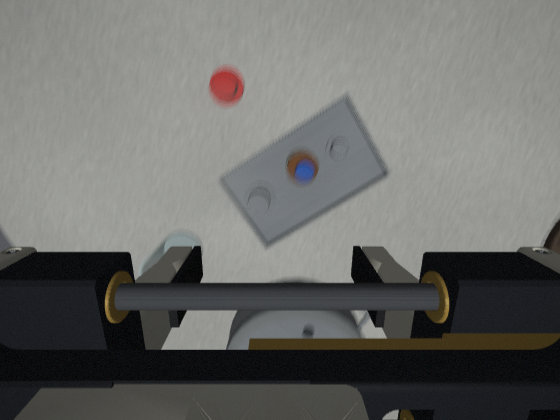

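The wrist view is blurred by motion, but it shows the tray with the plug near (260,197), the bottle at (304,168) and the small plug at (339,147). I'll go on to the port.

Call:
jog_arm(
  motion=[
    [[-0.248,0.042,-0.041,0,0,-47,0.0876],[-0.248,0.042,-0.041,0,0,-47,0.0876],[-0.248,0.042,-0.041,0,0,-47,0.0876],[-0.248,0.042,-0.041,0,0,-47,0.0876],[-0.248,0.042,-0.041,0,0,-47,0.0876],[-0.248,0.042,-0.041,0,0,-47,0.0876],[-0.248,0.042,-0.041,0,0,-47,0.0876],[-0.248,0.042,-0.041,0,0,-47,0.0876]],
  ],
)

```text
t: 1.8
eef_pos: [0.5393, -0.0602, 0.3698]
ee_rot: [-3.139, -0.0, -1.098]
force: [-0.1, -0.1, 0.6]
width: 0.0876
```

```bash
python3 - <<'E'
from h import *
import time
goal([.56,-.027,.34],-63)
shot('wrist','w2'); shot('wrist','w2b'); goal([.56,-.027,.34],-63)
E
```

```text
t 1.8 shift [-0.0201 -0.0335  0.0299] turn [-0.1 -0.   0.1] |pos [ 0.5393 -0.0602  0.3698] rpy [-179.9   -0.   -62.9] F [-0.1 -0.1  0.6] w 0.0876 q6 0.22
t 1.9 shift [-0.0209 -0.034   0.0298] turn [-0.1 -0.   0. ] |pos [ 0.5392 -0.0611  0.3697] rpy [-179.9   -0.   -63. ] F [-0.2 -0.4 -0.7] w 0.0879 q6 0.22
```

View pics/w2b.png

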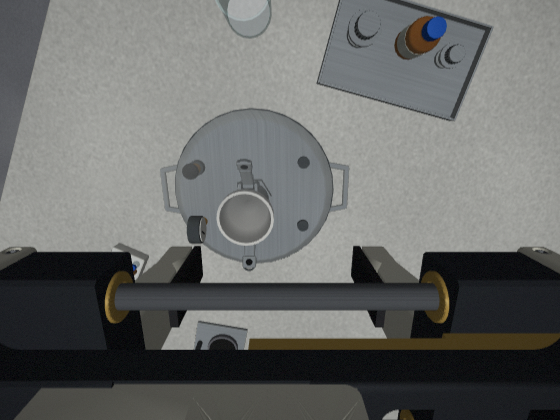

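The wrist view shows the reservoir centred near (254,185), the funnel rim near (245,217), the handles level at row ~187, and the cam arm ends at (244,162) and (249,264). The beaker is at (248,10). Next I'll fit the rim.

```bash
python3 - <<'E'
from h import *
im=cv2.imread('pics/w2b.png'); T=np.load('pics/w2b.npy')
g=cv2.cvtColor(im,6)
c=cv2.HoughCircles(cv2.GaussianBlur(g,(0,0),1),cv2.HOUGH_GRADIENT,1,200,param1=100,param2=15,minRadius=22,maxRadius=34); print('rim',c)
c2=cv2.HoughCircles(cv2.GaussianBlur(g,(0,0),1),cv2.HOUGH_GRADIENT,1,200,param1=60,param2=15,minRadius=72,maxRadius=86); print('lid',c2)
o=c[0,0]; print('rim w',onz('wrist',o[:2],.207,T), 'diam', np.linalg.norm(onz('wrist',(o[0]+o[2],o[1]),.207,T)-onz('wrist',(o[0]-o[2],o[1]),.207,T)))
o=c2[0,0]; print('lid w',onz('wrist',o[:2],.1,T), 'diam', np.linalg.norm(onz('wrist',(o[0]+o[2],o[1]),.1,T)-onz('wrist',(o[0]-o[2],o[1]),.1,T)))
h1=onz('wrist',(163,188),.06,T);h2=onz('wrist',(348,187),.06,T); print('handles',h1,h2,(h1+h2)/2,np.linalg.norm(h1-h2),np.degrees(np.arctan2(*(h1-h2)[[1,0]])))
for p in [(244,162),(249,264)]: print('arm tip',onz('wrist',p,.19,T))
z=cv2.resize(im[140:290,150:350],None,fx=4,fy=4,interpolation=3); cv2.imwrite('pics/w2z.png',z)
E
```

```text
rim [[[246.5 218.5  26.7]
  [415.5  27.5  26.6]]]
lid [[[256.5 186.5  76.6]]]
rim w [ 0.5580825  -0.02912659  0.207     ] diam 0.05660409692800164
lid w [ 0.55987372 -0.04073893  0.1       ] diam 0.2133765863746381
handles [0.68505309 0.03571186 0.06      ] [ 0.43345026 -0.0946223   0.06      ] [ 0.55925168 -0.02945522  0.06      ] 0.28335662953196056 27.384856237546657
arm tip [ 0.58650712 -0.07899989  0.19      ]
arm tip [0.53037689 0.02639011 0.19      ]
```

View pics/w2z.png

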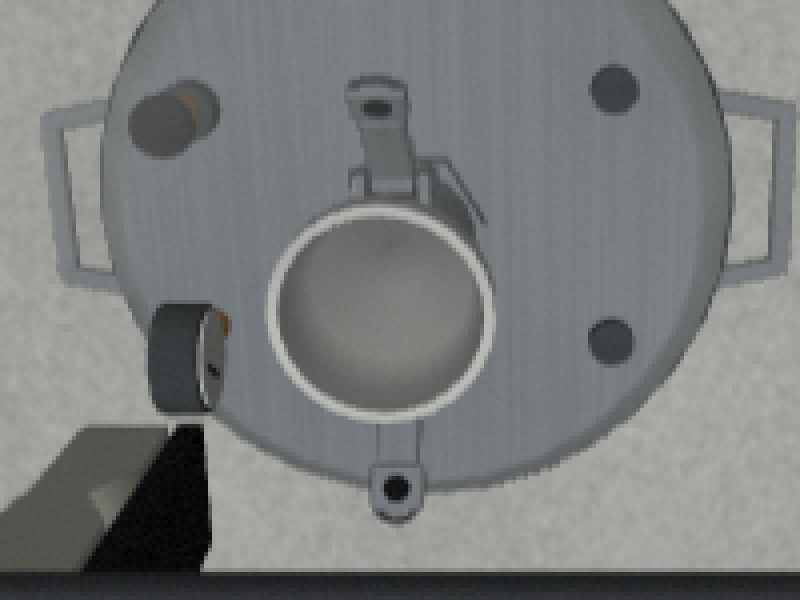

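Port centre is about (0.559, −0.029) and yaw 27.4°. The rim fit and the handle midpoint agree, and the handle span of 283 mm matches 284. Now I'll descend to the band.

```bash
python3 - <<'E'
from h import *
goal([.559,-.029,.204],-62.6)
E
```

```text
t 1.9 shift [-0.0196 -0.0319  0.1658] turn [-0.1 -0.  -0.4] |pos [ 0.5392 -0.0611  0.3697] rpy [-179.9   -0.   -63. ] F [-0.2 -0.4 -0.7] w 0.0879 q6 0.22
```

Call:
jog_arm(
  motion=[
    [[-0.0196,-0.0319,0.04,0,0,0,0.0876],[-0.0196,-0.0319,0.07,0,0,0,0.0876],[-0.0196,-0.0319,0.1,0,0,0,0.0876],[-0.0196,-0.0319,0.13,0,0,0,0.0876],[-0.0196,-0.0319,0.155,0,0,0,0.0876],[-0.0196,-0.0319,0.166,0,0,0,0.0876],[-0.0196,-0.0319,0.166,0,0,0,0.07],[-0.0196,-0.0319,0.166,0,0,0,0.07]],
  ],
  newtons=12,
)

```text
t: 2.7
eef_pos: [0.5597, -0.0295, 0.2049]
ee_rot: [-3.138, -0.001, -1.1]
force: [0.4, 0.3, 0.9]
width: 0.0773
```

Call:
jog_arm(
  motion=[
    [[0,0,0,0,0,0,0.05],[0,0,0,0,0,0,0.05],[0,0,0,0,0,0,0.05],[0,0,0,0,0,0,0.05]],
  ],
)

```text
t: 3.1
eef_pos: [0.5609, -0.0293, 0.2063]
ee_rot: [-3.135, -0.002, -1.1]
force: [2.8, 0.4, 5.8]
width: 0.0607
```

```bash
python3 - <<'E'
from h import *
goal([.559,-.029,.204],-62.6)
shot('side','s3')
im=cv2.imread('pics/s3.png');cv2.imwrite('pics/s3z.png',cv2.resize(im[130:310,200:380],None,fx=3.3,fy=3.3,interpolation=3))
E
```

```text
t 3.1 shift [-0.0012  0.0016  0.0023] turn [-0.4 -0.1 -0.4] |pos [ 0.5609 -0.0293  0.2063] rpy [-1.796e+02 -1.000e-01 -6.300e+01] F [2.8 0.4 5.8] w 0.0607 q6 0.17
```

View pics/s3z.png

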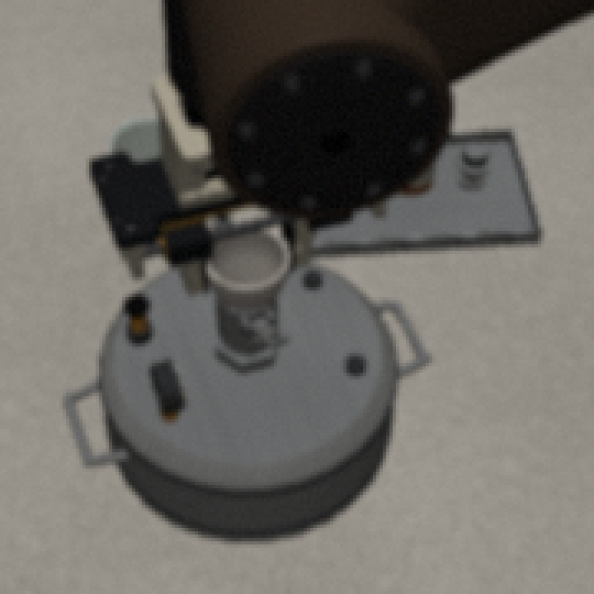

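Gripped at 60.7 mm, which matches the 61 mm band. Lifting straight up.

Call:
jog_arm(
  motion=[
    [[0,0,-0.005,0,0,0,0.05],[0,0,-0.02,0,0,0,0.05],[0,0,-0.04,0,0,0,0.05],[0,0,-0.065,0,0,0,0.05],[0,0,-0.09,0,0,0,0.05],[0,0,-0.115,0,0,0,0.05],[0,0,-0.13,0,0,0,0.05],[0,0,-0.13,0,0,0,0.05]],
  ],
)

```text
t: 3.95
eef_pos: [0.5603, -0.0295, 0.3384]
ee_rot: [-3.133, -0.003, -1.099]
force: [1.1, 0.3, 0.3]
width: 0.0606
```

```bash
python3 - <<'E'
from h import *
goal([.403,.343,.335],-27)
shot('wrist','w4')
E
```

```text
t 3.95 shift [-0.4033 -0.0289  0.0025] turn [ -0.4  -0.3 -36. ] |pos [ 0.5603 -0.0295  0.3384] rpy [-179.5   -0.2  -63. ] F [1.1 0.3 0.3] w 0.0606 q6 0.17
```

View pics/w4.png

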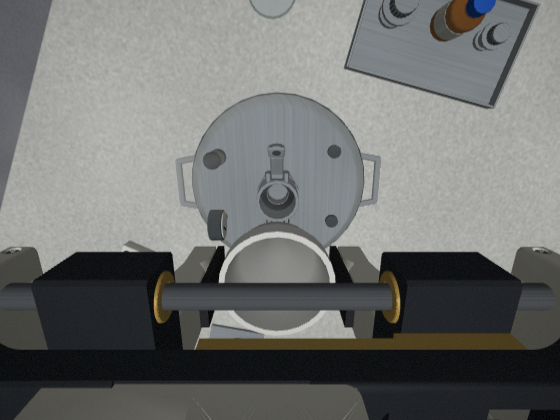

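The funnel came out and is held level. The coupler bore is now visible at about (277,196), with arm b at (276,150).

Call:
jog_arm(
  motion=[
    [[-0.403,-0.029,0.0,0,0,-36,0.05],[-0.403,-0.029,0.0,0,0,-36,0.05],[-0.403,-0.029,0.0,0,0,-36,0.05],[-0.403,-0.029,0.0,0,0,-36,0.05],[-0.403,-0.029,0.0,0,0,-36,0.05],[-0.403,-0.029,0.0,0,0,-36,0.05],[-0.403,-0.029,0.0,0,0,-36,0.05],[-0.403,-0.029,0.0,0,0,-36,0.05]],
  ],
)

```text
t: 4.8
eef_pos: [0.4024, 0.3401, 0.3347]
ee_rot: [-3.139, -0.005, -0.471]
force: [1.8, 0.4, -0.4]
width: 0.0603
```

Call:
jog_arm(
  motion=[
    [[0,0,0,0,0,0,0.05],[0,0,0,0,0,0,0.05]],
  ],
)

```text
t: 5.0
eef_pos: [0.401, 0.3405, 0.3326]
ee_rot: [3.14, -0.004, -0.469]
force: [-0.9, 0.1, -0.4]
width: 0.0605
```

```bash
python3 - <<'E'
from h import *
T=np.load('pics/w4.npy'); im=cv2.imread('pics/w4.png')
cv2.imwrite('pics/w4z.png',cv2.resize(im[130:240,200:360],None,fx=5,fy=5,interpolation=3))
print('port',onz('wrist',(277,196),.17,T))
goal([.48,.30,.335],-27)
shot('wrist','w5'); shot('side','s5')
im=cv2.imread('pics/s5.png')
E
```

```text
port [ 0.56088485 -0.03264771  0.17      ]
t 5.0 shift [ 0.0888  0.0005 -0.002 ] turn [ 0.1 -0.2  0.2] |pos [0.401  0.3405 0.3326] rpy [179.9  -0.2 -26.8] F [-0.9  0.1 -0.4] w 0.0605 q6 0.02
```

View pics/w5.png

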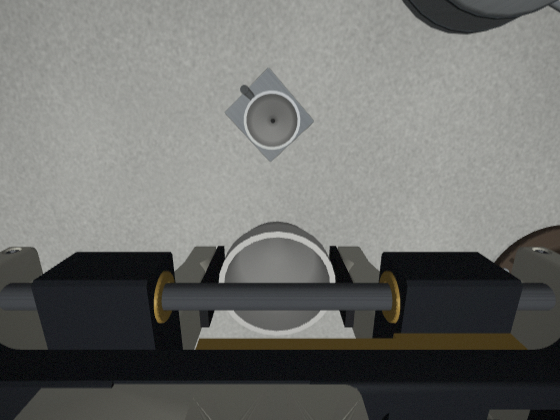

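View pics/w4z.png

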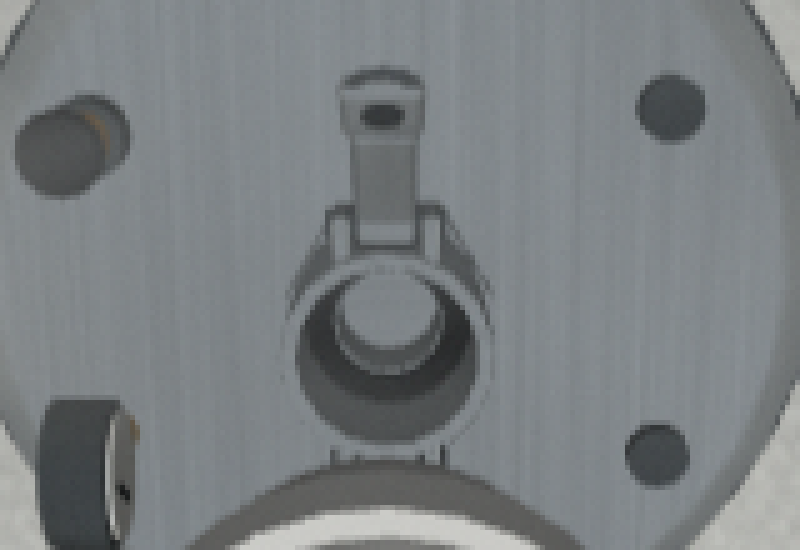

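View pics/s5.png

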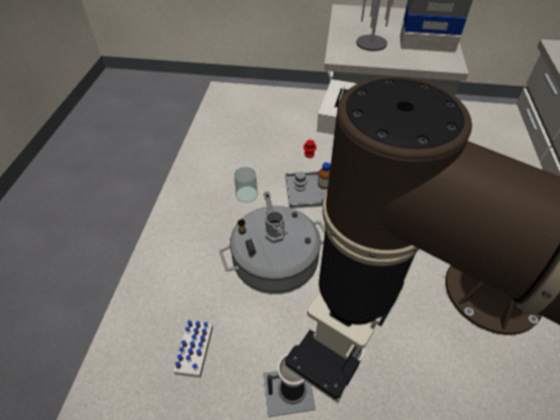

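```bash
python3 - <<'E'
from h import *
T=np.load('pics/w4.npy'); print('port',onz('wrist',(277.4,201.2),.17,T))
T=np.load('pics/w5.npy'); im=cv2.imread('pics/w5.png'); g=cv2.GaussianBlur(cv2.cvtColor(im,6),(0,0),.8)
m=cv2.inRange(g,195,255)
def ell(x0,y0,x1,y1):
    mm=np.zeros_like(m); mm[y0:y1,x0:x1]=m[y0:y1,x0:x1]
    cs,_=cv2.findContours(mm,0,1); c=max(cs,key=cv2.contourArea); return cv2.fitEllipse(c),cv2.boundingRect(c)
print(ell(235,85,310,158)); print(ell(215,225,340,345))
cv2.imwrite('pics/w5z.png',cv2.resize(im[60:170,200:340],None,fx=5,fy=5,interpolation=3))
e=ell(235,85,310,158)[0][0]
print('mate',onz('wrist',e,.135,T))
# held funnel rim in tool coords
mt=optics.camera_model('wrist')['mount']
for zt in (-.001,-.003,-.005):
    d=np.linalg.inv(optics.camera_model('wrist')['mtx'])@np.array([277.5,282.5,1]); d=mt[:3,:3]@d; o=mt[:3,3]; print(zt,o+d*(zt-o[2])/d[2])
E
```

```text
port [ 0.55793291 -0.02778646  0.17      ]Traceback (most recent call last):
  File "<stdin>", line 8, in <module>
  File "<stdin>", line 7, in ell
ValueError: max() iterable argument is empty
```

```bash
python3 - <<'E'
from h import *
T=np.load('pics/w5.npy'); im=cv2.imread('pics/w5.png'); g=cv2.GaussianBlur(cv2.cvtColor(im,6),(0,0),.8)
cv2.imwrite('pics/w5z.png',cv2.resize(im[60:170,200:340],None,fx=5,fy=5,interpolation=3))
print(g[120,240:305]); 
K=optics.camera_model('wrist')['mtx'];mt=optics.camera_model('wrist')['mount']
for zt in (-.001,-.005):
    d=mt[:3,:3]@np.linalg.inv(K)@np.array([277.5,282.5,1]); o=mt[:3,3]; print(zt,o+d*(zt-o[2])/d[2])
print('mate',onz('wrist',(272.5,120.5),.135,T))
E
```

```text
[127 127 131 149 176 177 145 109  98 100 105 111 115 118 118 118 118 118
 117 117 117 117 116 116 116 115 112 107 102  94  77  54  43  43  55  77
  92 101 107 110 111 111 111 111 111 112 113 113 113 113 112 111 107 100
  92  88 100 142 178 178 148 126 120 120 120]
-0.001 [-0.0003224   0.00235845 -0.001     ]
-0.005 [ 0.00204057  0.00234254 -0.005     ]
mate [0.47295399 0.30636852 0.135     ]
```

View pics/w5z.png

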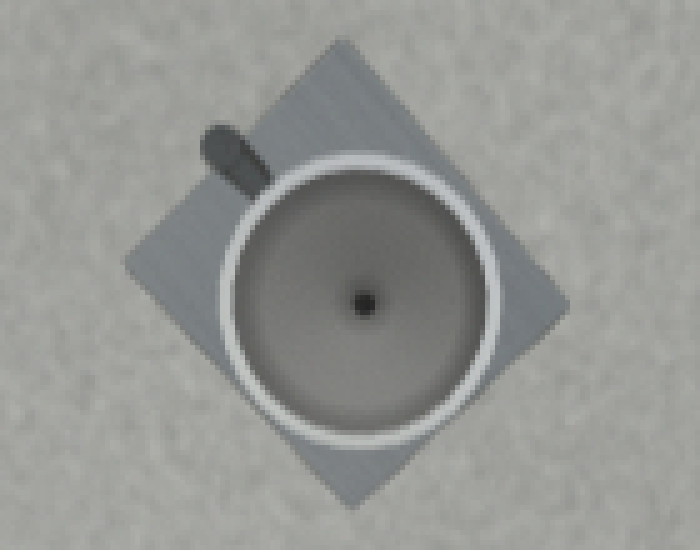

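The mate rim is at (271.9,119.9) and the held funnel's rim at (277.5,282.5). Measured in the same camera, so its bias cancels, the TCP goal is (0.475, 0.309). The two fixed views give (0.4747, 0.310), which agrees.

```bash
python3 - <<'E'
from h import *
goal([.475,.309,.235],-27)
E
```

```text
t 5.1 shift [ 0.0781 -0.0061  0.099 ] turn [-0.  -0.3  0. ] |pos [0.4022 0.3392 0.3337] rpy [-180.    -0.3  -27. ] F [-0.6 -0.4 -0.4] w 0.0606 q6 0.02
```

Call:
jog_arm(
  motion=[
    [[0.04,-0.003,0,0,0,0,0.05],[0.079,-0.006,0,0,0,0,0.05],[0.079,-0.006,0.03,0,0,0,0.05],[0.079,-0.006,0.06,0,0,0,0.05],[0.079,-0.006,0.09,0,0,0,0.05],[0.079,-0.006,0.099,0,0,0,0.05],[0.079,-0.006,0.099,0,0,0,0.05],[0.079,-0.006,0.099,0,0,0,0.05]],
  ],
)

```text
t: 5.9
eef_pos: [0.4766, 0.3084, 0.2365]
ee_rot: [-3.14, -0.005, -0.472]
force: [0.2, -1.1, 0.2]
width: 0.0606
```

```bash
python3 - <<'E'
from h import *
for i in range(3):
  goal([.475,.309,.165],-27); shot(['side','scene','wrist'][i],'x6%d'%i)
im=cv2.imread('pics/x60.png'); a=cv2.resize(im[320:420,240:350],None,fx=4,fy=4,interpolation=3)
im=cv2.imread('pics/x61.png'); b=cv2.resize(im[110:210,270:360],None,fx=4,fy=4,interpolation=3)
cv2.imwrite('pics/x6.png',np.hstack([a,b]))
E
```

```text
t 5.9 shift [-0.0021  0.0003  0.0715] turn [-0.1 -0.3 -0. ] |pos [0.4766 0.3084 0.2365] rpy [-179.9   -0.3  -27. ] F [ 0.2 -1.1  0.2] w 0.0606 q6 0.17
t 5.95 shift [-0.002   0.0007  0.0718] turn [-0.1 -0.3 -0. ] |pos [0.4766 0.3087 0.2368] rpy [-179.9   -0.3  -27. ] F [0.1 0.6 0.8] w 0.061 q6 0.17
t 6.0 shift [-0.0017  0.0008  0.0718] turn [-0.2 -0.3  0. ] |pos [0.4765 0.3089 0.2368] rpy [-179.8   -0.3  -27. ] F [-0.4 -0.4 -0.6] w 0.0606 q6 0.17
```

View pics/x6.png

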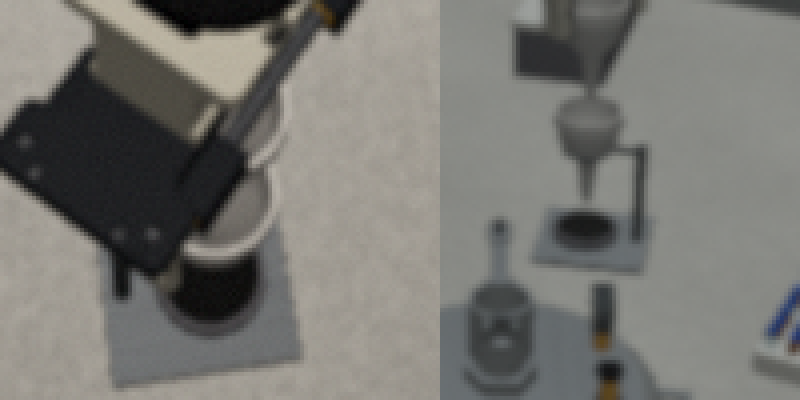

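In the scene view the tip sits over the mate mouth, about 1–2 mm towards +x. I'll correct by 1.5 mm and descend.

Call:
jog_arm(
  motion=[
    [[-0.0018,0.0005,0,0,0,0,0.05],[-0.0018,0.0005,0.015,0,0,0,0.05],[-0.0018,0.0005,0.03,0,0,0,0.05],[-0.0018,0.0005,0.045,0,0,0,0.05],[-0.0018,0.0005,0.055,0,0,0,0.05],[-0.0018,0.0005,0.06,0,0,0,0.05],[-0.0018,0.0005,0.062,0,0,0,0.05],[-0.0018,0.0005,0.062,0,0,0,0.05]],
  ],
)

```text
t: 6.85
eef_pos: [0.475, 0.3095, 0.175]
ee_rot: [-3.139, -0.006, -0.471]
force: [0.3, 0.5, -0.3]
width: 0.0606
```

Call:
jog_arm(
  motion=[
    [[0,0,0.004,0,0,0,0.05],[0,0,0.008,0,0,0,0.05],[0,0,0.012,0,0,0,0.05],[0,0,0.014,0,0,0,0.05],[0,0,0.016,0,0,0,0.05],[0,0,0.018,0,0,0,0.05],[0,0,0.018,0,0,0,0.05]],
  ],
)

```text
t: 7.55
eef_pos: [0.4755, 0.309, 0.1572]
ee_rot: [-3.139, -0.006, -0.471]
force: [3.1, -4.6, 3.1]
width: 0.0607
```

Call:
jog_arm(
  motion=[
    [[0.0008,0.0004,0,0,0,0,0.05],[0.0008,0.0004,0.001,0,0,0,0.05],[0.0008,0.0004,0.002,0,0,0,0.05],[0.0008,0.0004,0.002,0,0,0,0.05]],
  ],
)

```text
t: 7.95
eef_pos: [0.4761, 0.3084, 0.1553]
ee_rot: [-3.139, -0.006, -0.471]
force: [-0.6, -1.2, 4.0]
width: 0.0604
```

Call:
jog_arm(
  motion=[
    [[0,0.0002,0.001,0,0,0,0.05],[0,0.0002,0.002,0,0,0,0.05],[0,0.0002,0.002,0,0,0,0.05]],
  ],
)

```text
t: 8.25
eef_pos: [0.4763, 0.3083, 0.1541]
ee_rot: [-3.138, -0.007, -0.47]
force: [-0.7, -3.4, 8.0]
width: 0.0609
```

```bash
python3 - <<'E'
from h import *
for i in range(3):
  goal([.475,.309,.152],-27); shot(['side','scene','wrist'][i],'x7%d'%i)
im=cv2.imread('pics/x70.png'); a=cv2.resize(im[320:420,240:350],None,fx=4,fy=4,interpolation=3)
im=cv2.imread('pics/x71.png'); b=cv2.resize(im[110:210,270:360],None,fx=4,fy=4,interpolation=3)
cv2.imwrite('pics/x7.png',np.hstack([a,b]))
E
```

```text
t 8.25 shift [-0.0015 -0.0001  0.002 ] turn [-0.2 -0.4  0. ] |pos [0.4763 0.3083 0.1541] rpy [-179.8   -0.4  -27. ] F [-0.7 -3.4  8. ] w 0.0609 q6 0.17
t 8.3 shift [-0.0015 -0.0001  0.002 ] turn [-0.2 -0.4  0. ] |pos [0.4763 0.3082 0.154 ] rpy [-179.8   -0.4  -27. ] F [-1.9 -2.3  8.1] w 0.0608 q6 0.17
t 8.35 shift [-0.0015 -0.0001  0.002 ] turn [-0.2 -0.4  0. ] |pos [0.4763 0.3082 0.154 ] rpy [-179.8   -0.4  -27. ] F [-0.3 -3.3  7.8] w 0.0608 q6 0.17
```

View pics/x7.png

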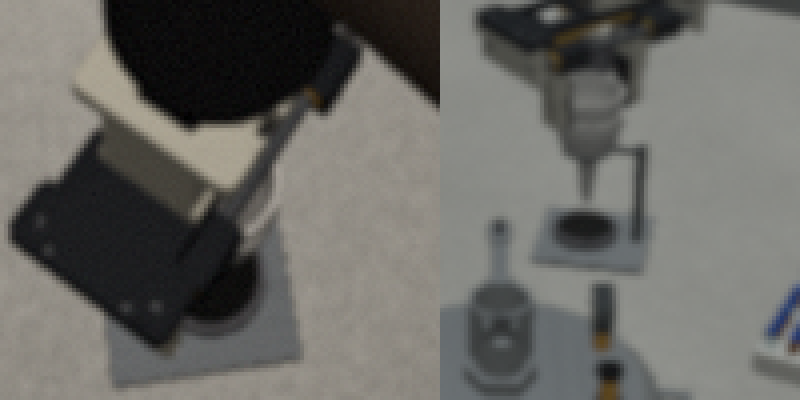

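Call:
jog_arm(
  motion=[
    [[0.0002,0.0005,0.0005,0,0,0,0.05],[0.0002,0.0006,0.001,0,0,0,0.05],[0.0002,0.0006,0.001,0,0,0,0.05]],
  ],
)

```text
t: 8.7
eef_pos: [0.4764, 0.3081, 0.1538]
ee_rot: [-3.137, -0.007, -0.47]
force: [-2.2, -1.2, 8.7]
width: 0.0606
```

Call:
jog_arm(
  motion=[
    [[0,0,0,0,0,0,0.066],[0,0,0,0,0,0,0.072],[0,0,0,0,0,0,0.08],[0,0,0,0,0,0,0.0876],[0,0,0,0,0,0,0.0876]],
  ],
)

```text
t: 9.2
eef_pos: [0.4763, 0.3081, 0.1536]
ee_rot: [-3.137, -0.007, -0.47]
force: [0.1, 0.1, 0.3]
width: 0.0866
```

Call:
jog_arm(
  motion=[
    [[0,0,-0.02,0,0,0,0.0876],[0,0,-0.05,0,0,0,0.0876],[0,0,-0.09,0,0,0,0.0876],[-0.04,0,-0.13,0,0,0,0.0876],[-0.06,0,-0.17,0,0,0,0.0876],[-0.06,0,-0.17,0,0,0,0.0876],[-0.06,0,-0.17,0,0,0,0.0876]],
  ],
)

```text
t: 9.9
eef_pos: [0.421, 0.3359, 0.3246]
ee_rot: [-3.134, -0.007, -0.469]
force: [1.3, -0.0, 0.5]
width: 0.0877
```

```bash
python3 - <<'E'
from h import *
for i in range(3):
  goal([.475,.309,.152],-27); shot(['side','scene','wrist'][i],'x8%d'%i)
im=cv2.imread('pics/x80.png'); a=cv2.resize(im[320:420,240:350],None,fx=4,fy=4,interpolation=3)
im=cv2.imread('pics/x81.png'); b=cv2.resize(im[110:210,270:360],None,fx=4,fy=4,interpolation=3)
cv2.imwrite('pics/x8.png',np.hstack([a,b]))
E
```

```text
t 9.9 shift [0.0591 0.0009 0.173 ] turn [-0.4 -0.4  0.1] |pos [0.421  0.3359 0.3246] rpy [-179.6   -0.4  -26.9] F [ 1.3 -0.   0.5] w 0.0877 q6 0.06
t 9.95 shift [ 0.0589 -0.0002  0.1715] turn [-0.3 -0.4  0.1] |pos [0.421  0.3352 0.3231] rpy [-179.7   -0.4  -26.9] F [-0.  -0.1 -0.5] w 0.0877 q6 0.06
t 10.0 shift [ 0.0587 -0.0008  0.1707] turn [-0.2 -0.4  0.1] |pos [0.421  0.3349 0.3223] rpy [-179.8   -0.4  -26.9] F [-0.1  0.7  0.1] w 0.0876 q6 0.06
```

View pics/x8.png

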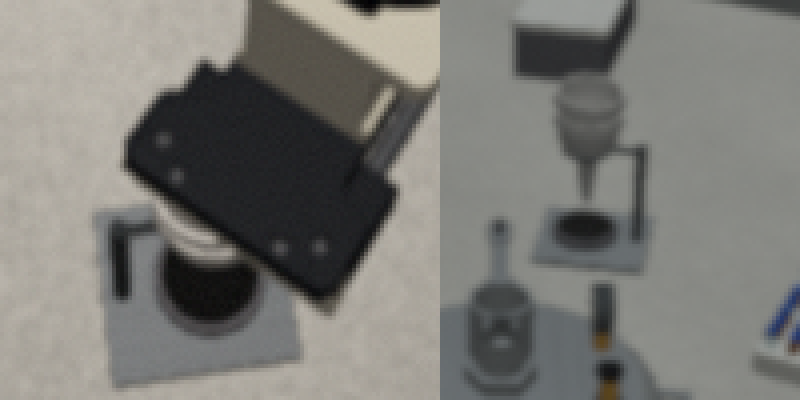

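View pics/x82.png

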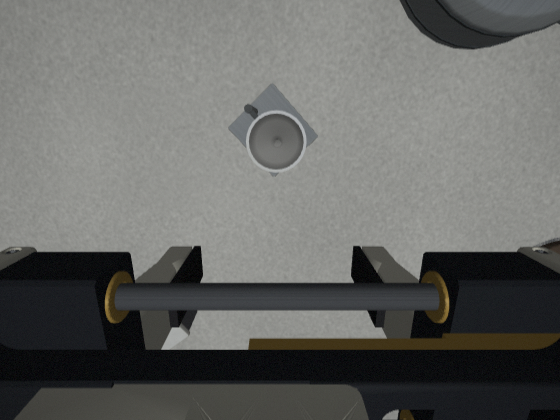

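```bash
python3 - <<'E'
from h import *
for z in (.135,.150,.153,.156,.16): print(z,proj('scene',[.4755,.3085,z]))
im=cv2.imread('pics/x81.png'); cv2.imwrite('pics/x8z.png',cv2.resize(im[120:165,285:330],None,fx=12,fy=12,interpolation=3))
goal([.522,-.291,.25],-150)
goal([.48,-.15,.30],-100)
E
```

```text
0.135 [306.94464862 136.97089135]
0.15 [307.09129876 133.04710288]
0.153 [307.1208515  132.25638629]
0.156 [307.15047914 131.4636658 ]
0.16 [307.19009965 130.40357474]
t 10.05 shift [0.373  0.5121 0.0732] turn [-5.00e-01 -1.00e-01  1.23e+02] |pos [0.4212 0.3346 0.3218] rpy [-179.9   -0.4  -27. ] F [0.1 0.1 1.1] w 0.0876 q6 0.06
t 10.05 shift [0.272  0.4054 0.0228] turn [-0.3 -0.2 73. ] |pos [0.4212 0.3346 0.3218] rpy [-179.9   -0.4  -27. ] F [0.1 0.1 1.1] w 0.0876 q6 0.06
```

View pics/x8z.png

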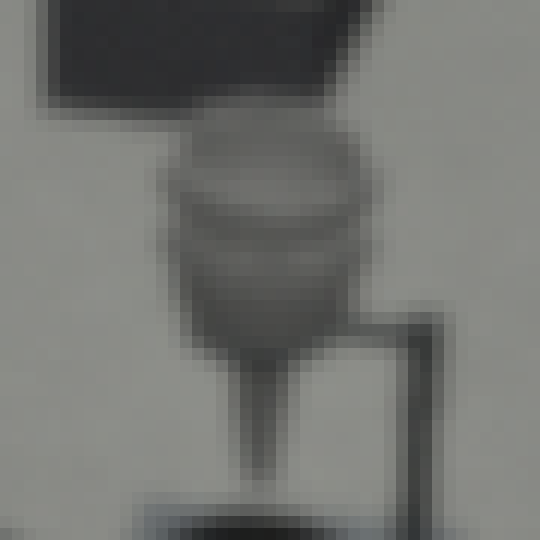

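The funnel is nested upright: the two rim bands are about 19 mm apart against 18 expected, and the TCP height agrees. Now the plug.

Call:
jog_arm(
  motion=[
    [[0.19,0.27,0.0,0,0,57,0.0876],[0.19,0.27,0.0,0,0,57,0.0876],[0.19,0.27,0.0,0,0,57,0.0876],[0.19,0.27,0.0,0,0,57,0.0876],[0.19,0.27,0.0,0,0,57,0.0876],[0.19,0.27,0.0,0,0,57,0.0876],[0.19,0.27,0.0,0,0,57,0.0876]],
  ],
)

```text
t: 10.75
eef_pos: [0.4677, 0.0045, 0.3214]
ee_rot: [-3.137, -0.003, -1.473]
force: [0.6, 1.3, 0.5]
width: 0.0876
```

```bash
python3 - <<'E'
from h import *
goal([.50,-.28,.26],-140); print(arm.get_state()['q'].round(2))
E
```

```text
t 10.75 shift [ 0.2861 -0.0042  0.0622] turn [-0.3 -0.  55.6] |pos [0.4677 0.0045 0.3214] rpy [-1.797e+02 -1.000e-01 -8.440e+01] F [0.6 1.3 0.5] w 0.0876 q6 -0.34
[ 0.44 -0.04 -0.31  0.   -1.3  -0.34]
```

Call:
jog_arm(
  motion=[
    [[0.286,-0.004,0.062,0,0,56,0.0876],[0.286,-0.004,0.062,0,0,56,0.0876],[0.286,-0.004,0.062,0,0,56,0.0876],[0.286,-0.004,0.062,0,0,56,0.0876],[0.286,-0.004,0.062,0,0,56,0.0876],[0.286,-0.004,0.062,0,0,56,0.0876],[0.286,-0.004,0.062,0,0,56,0.0876],[0.286,-0.004,0.062,0,0,56,0.0876]],
  ],
)

```text
t: 11.55
eef_pos: [0.4986, -0.2817, 0.2576]
ee_rot: [-3.14, -0.0, -2.456]
force: [0.1, 1.0, -0.9]
width: 0.0881
```

Call:
jog_arm(
  motion=[
    [[0,0,0,0,0,0,0.07],[0,0,0,0,0,0,0.055],[0,0,0,0,0,0,0.055]],
  ],
)

```text
t: 11.85
eef_pos: [0.4987, -0.2809, 0.2578]
ee_rot: [-3.14, -0.0, -2.453]
force: [0.3, 0.4, -0.4]
width: 0.069
```

```bash
python3 - <<'E'
from h import *
goal([.522,-.291,.25],-140); shot('wrist','w9'); goal([.522,-.291,.25],-140)
E
```

```text
t 11.85 shift [-0.0116 -0.0226  0.0078] turn [-0.1 -0.  -0.6] |pos [ 0.4987 -0.2809  0.2578] rpy [-179.9   -0.  -140.6] F [ 0.3  0.4 -0.4] w 0.069 q6 -0.71
t 11.9 shift [-0.0116 -0.0225  0.008 ] turn [-0.1 -0.  -0.6] |pos [ 0.4988 -0.2809  0.258 ] rpy [-179.9   -0.  -140.6] F [-0.2 -0.4 -0.1] w 0.065 q6 -0.71
```

View pics/w9.png

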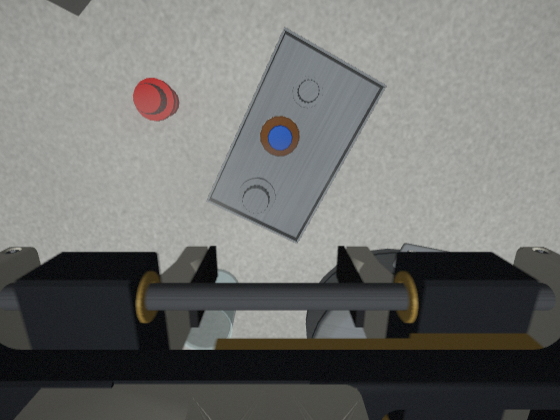

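The wrist view shows the plug near (257,197), nearest the reservoir, with the bottle at (280,137), the small plug at (308,90) and the red look-alike outside the tray at (155,99). I'll zoom in on the plug.

```bash
python3 - <<'E'
from h import *
im=cv2.imread('pics/w9.png'); cv2.imwrite('pics/w9z.png',cv2.resize(im[160:235,215:305],None,fx=8,fy=8,interpolation=3))
E
```

```text
(no output)
```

View pics/w9z.png

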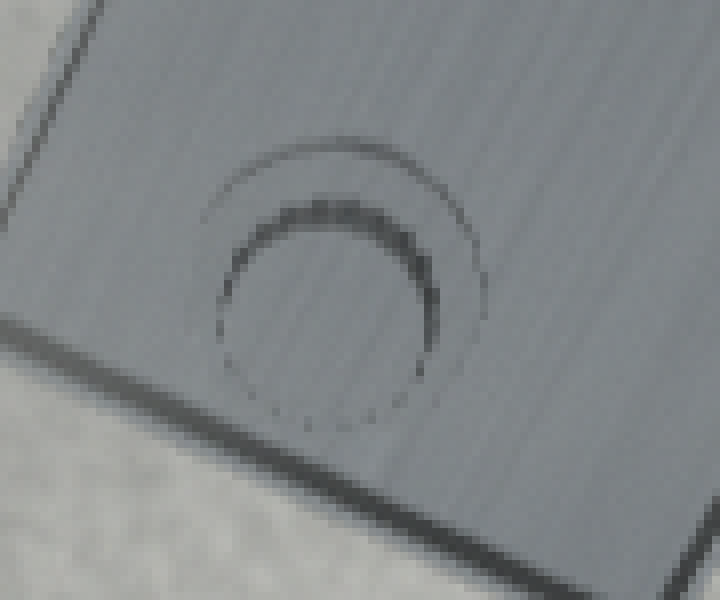

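```bash
python3 - <<'E'
from h import *
T=np.load('pics/w9.npy'); c=(255.6,201)
p=onz('wrist',c,.06,T); print(p, np.linalg.norm(onz('wrist',(c[0]+13.5,c[1]),.06,T)-p)*2)
tp=T[:3,:3].T@(p-T[:3,3]); print('tool',tp)
# bias: camera reads (-2,+2)mm in tool
tp2=tp-np.array([-.002,.002,0]); q=T[:3,:3]@tp2+T[:3,3]; print('corrected',q); print('flange c',onz('wrist',(215+343/8,160+281/8),.042,T))
goal([q[0],q[1],.12],-140)
E
```

```text
[ 0.52330265 -0.29466012  0.06      ] 0.03140170953431609
tool [-0.0103552  -0.0259927   0.19784024]
corrected [ 0.52302874 -0.29747525  0.0600031 ]
flange c [ 0.52034534 -0.29505027  0.042     ]
t 11.9 shift [-0.0082 -0.028   0.138 ] turn [-0.1 -0.  -0.6] |pos [ 0.4988 -0.2809  0.258 ] rpy [-179.9   -0.  -140.6] F [-0.2 -0.4 -0.1] w 0.065 q6 -0.71
```

Call:
jog_arm(
  motion=[
    [[-0.009,-0.027,0.03,0,0,0,0.055],[-0.009,-0.027,0.06,0,0,0,0.055],[-0.009,-0.027,0.09,0,0,0,0.055],[-0.009,-0.027,0.12,0,0,0,0.055],[-0.009,-0.027,0.13,0,0,0,0.055],[-0.009,-0.027,0.13,0,0,0,0.055]],
  ],
)

```text
t: 12.5
eef_pos: [0.5225, -0.2957, 0.1271]
ee_rot: [3.141, -0.002, -2.452]
force: [0.6, 0.3, 1.1]
width: 0.0553
```

```bash
python3 - <<'E'
from h import *
goal([.523,-.296,.067],-140); shot('wrist','w10'); shot('scene','s10')
im=cv2.imread('pics/s10.png'); cv2.imwrite('pics/s10z.png',cv2.resize(im[220:320,140:290],None,fx=5,fy=5,interpolation=3))
E
```

```text
t 12.5 shift [-0.0003 -0.0006  0.0601] turn [ 0.  -0.1 -0.5] |pos [ 0.5225 -0.2957  0.1271] rpy [ 1.800e+02 -1.000e-01 -1.405e+02] F [0.6 0.3 1.1] w 0.0553 q6 -0.69
```

View pics/w10.png

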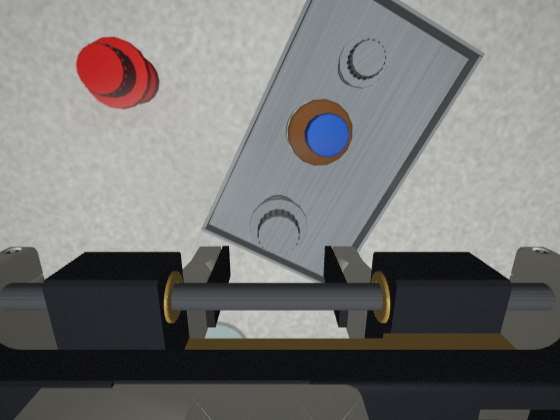

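View pics/s10z.png

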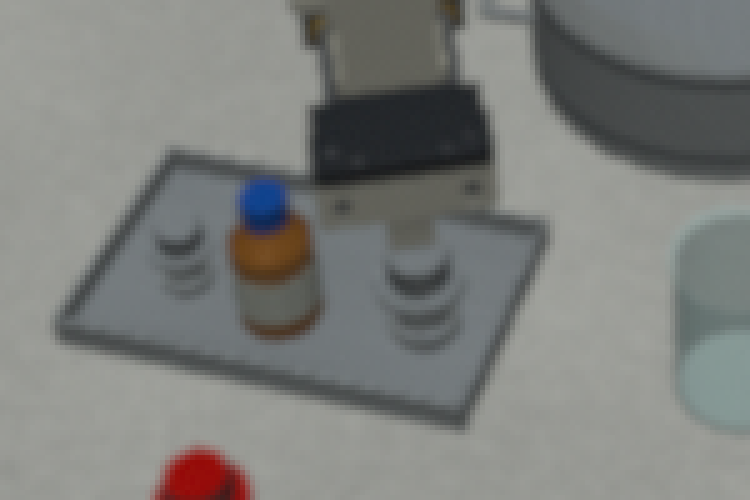

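```bash
python3 - <<'E'
from h import *
T=np.load('pics/w10.npy'); print(T[:3,3]); im=cv2.imread('pics/w10.png'); cv2.imwrite('pics/w10z.png',cv2.resize(im[185:255,230:330],None,fx=7,fy=7,interpolation=3))
p=onz('wrist',(278.5,230),.06,T); print(T[:3,:3].T@(p-T[:3,3]))
E
```

```text
[ 0.52250981 -0.29567317  0.12714365]
[ 0.00319747 -0.0001176   0.06714855]
```

View pics/w10z.png

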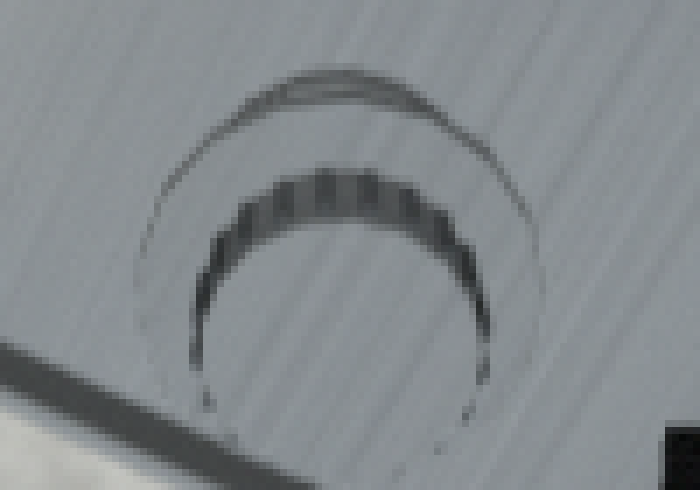

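Call:
jog_arm(
  motion=[
    [[0,-0.001,0.02,0,0,0,0.055],[0,-0.0015,0.04,0,0,0,0.055],[0,-0.0015,0.055,0,0,0,0.055],[0,-0.0015,0.06,0,0,0,0.055],[0,-0.0015,0.06,0,0,0,0.055],[0,-0.0015,0.06,0,0,0,0.04]],
  ],
  newtons=25,
)

```text
t: 13.2
eef_pos: [0.526, -0.2978, 0.0711]
ee_rot: [-3.136, 0.002, -2.452]
force: [0.3, -0.2, 0.8]
width: 0.0514
```

Call:
jog_arm(
  motion=[
    [[0,0,0,0,0,0,0.02],[0,0,0,0,0,0,0.02],[0,0,0,0,0,0,0.02],[0,0,0,0,0,0,0.02]],
  ],
)

```text
t: 13.6
eef_pos: [0.5261, -0.2978, 0.0716]
ee_rot: [-3.136, 0.002, -2.452]
force: [-1.9, 1.7, 6.0]
width: 0.0293
```

Call:
jog_arm(
  motion=[
    [[0,0,0,0,0,0,0.04],[0,0,0,0,0,0,0.04],[0.001,0,0.002,0,0,0,0.04],[0.0015,0,0.0045,0,0,0,0.04],[0.0015,0,0.0045,0,0,0,0.04],[0.0015,0,0.0045,0,0,0,0.04]],
  ],
)

```text
t: 14.2
eef_pos: [0.5248, -0.2988, 0.0668]
ee_rot: [-3.137, 0.002, -2.452]
force: [0.3, -0.2, -0.7]
width: 0.04
```

Call:
jog_arm(
  motion=[
    [[0,0,0,0,0,0,0.02],[0,0,0,0,0,0,0.02],[0,0,0,0,0,0,0.02],[0,0,0,0,0,0,0.02]],
  ],
  newtons=30,
)

```text
t: 14.6
eef_pos: [0.5247, -0.2988, 0.0669]
ee_rot: [-3.137, 0.002, -2.452]
force: [-1.2, 1.9, 2.1]
width: 0.0293
```

Call:
jog_arm(
  motion=[
    [[0,0,-0.02,0,0,0,0.02],[0,0,-0.05,0,0,0,0.02],[0,0,-0.09,0,0,0,0.02],[0,0,-0.13,0,0,0,0.02],[0,0,-0.17,0,0,0,0.02],[0,0,-0.2,0,0,0,0.02],[0,0,-0.2,0,0,0,0.02],[0,0,-0.2,0,0,0,0.02]],
  ],
)

```text
t: 15.4
eef_pos: [0.5239, -0.2981, 0.267]
ee_rot: [-3.136, 0.003, -2.452]
force: [0.1, -0.0, -2.4]
width: 0.0295
```

```bash
python3 - <<'E'
from h import *
goal([.559,-.03,.275],-63); shot('wrist','w11')
E
```

```text
t 15.4 shift [-0.1976  0.1845 -0.0085] turn [ -0.4  -0.1 -77.5] |pos [ 0.5239 -0.2981  0.267 ] rpy [-179.7    0.2 -140.5] F [ 0.1 -0.  -2.4] w 0.0295 q6 -0.69
```

View pics/w11.png

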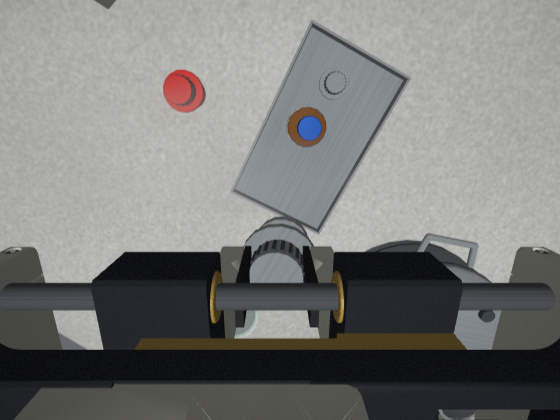

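```bash
python3 - <<'E'
from h import *
im=cv2.imread('pics/w11.png'); cv2.imwrite('pics/w11z.png',cv2.resize(im[205:305,225:330],None,fx=6,fy=6,interpolation=3))
K=optics.camera_model('wrist')['mtx'];mt=optics.camera_model('wrist')['mount']
def tl(uv,zt):
    d=mt[:3,:3]@np.linalg.inv(K)@np.array([*uv,1]); o=mt[:3,3]; return o+d*(zt-o[2])/d[2]
def pt(X):
    M=np.linalg.inv(mt); c=M[:3,:3]@np.array(X)+M[:3,3]; p=K@c; return (p/p[2])[:2].round(1)
for x in (-.003,0,.003):
  print(x,'knob front/back',pt([x+.015,.002,.0069]),pt([x-.015,.002,.0069]),'flange front', pt([x+.023,.002,.0249]),'body end front',pt([x+.0155,.002,.0639]))
E
```

```text
-0.003 knob front/back [283.2 254.9] [282.8 304.1] flange front [282.6 228.7] body end front [281.5 219.4]
0 knob front/back [283.2 249.7] [282.9 299.4] flange front [282.7 223.8] body end front [281.5 215.3]
0.003 knob front/back [283.3 244.4] [282.9 294.7] flange front [282.7 218.9] body end front [281.6 211.3]
```

View pics/w11z.png

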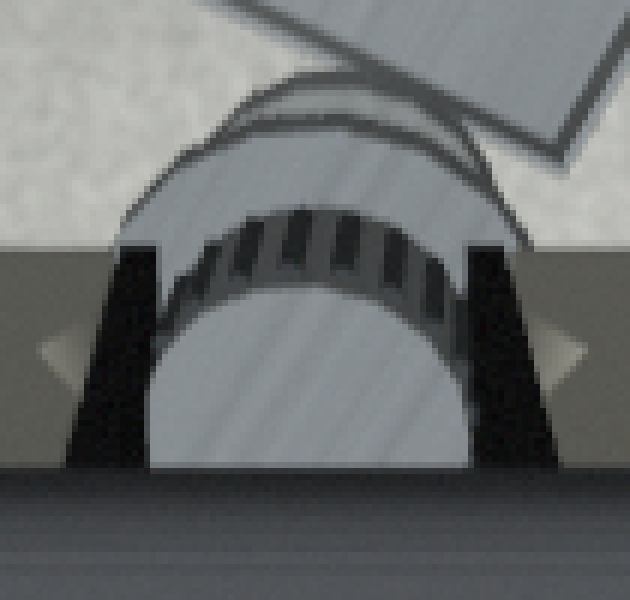

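```bash
python3 - <<'E'
from h import *
for i in range(2):
  m=optics.camera_model('wrist'); K=m['mtx'];mt=m['mount']; print(K[0],K[1],mt.round(4).tolist())
d=mt[:3,:3]@np.linalg.inv(K)@np.array([277.5,282.5,1]); o=mt[:3,3]; print(o+d*(-.001-o[2])/d[2])
E
```

```text
[297.83067907   0.         276.52426279] [  0.         297.83067907 210.12653185] [[-0.0002, -0.9566, -0.2914, 0.0804], [1.0, -0.0, -0.0008, -0.0014], [0.0007, -0.2914, 0.9566, -0.1366], [0.0, 0.0, 0.0, 1.0]]
[297.83067907   0.         276.52426279] [  0.         297.83067907 210.12653185] [[-0.0002, -0.9566, -0.2914, 0.0804], [1.0, -0.0, -0.0008, -0.0014], [0.0007, -0.2914, 0.9566, -0.1366], [0.0, 0.0, 0.0, 1.0]]
[ 0.00024058 -0.00100935 -0.001     ]
```

```bash
cat >> h.py <<'E'
# one fixed wrist mount so that readings cancel (the given one varies by ~2 mm)
MT=np.array([[-2.3e-4,-.95655,-.2915,.0802],[1,0,-.0008,0.],[.0007,-.2915,.95655,-.1366],[0,0,0,1]])
def tl(uv,zt):
    K=optics.camera_model('wrist')['mtx']; d=MT[:3,:3]@np.linalg.inv(K)@np.array([uv[0],uv[1],1.]); o=MT[:3,3]; return o+d*(zt-o[2])/d[2]
E
python3 - <<'E'
from h import *
for f,uv,z in [('w4',(277.4,201.2),.17),('w2b',(245.4,218.2),.207),('w4',(277.5,282.5),None)]:
    T=np.load(f'pics/{f}.npy'); 
    if z is None: print('held funnel tool',tl(uv,-.0007)); continue
    p=tl(uv,T[2,3]-z); print(f,'tool',p,'world',T[:3,:3]@p+T[:3,3])
K=optics.camera_model('wrist')['mtx']
def pt(X):
    M=np.linalg.inv(MT); c=M[:3,:3]@np.array(X)+M[:3,3]; p=K@c; return (p/p[2])[:2].round(1)
print(pt([.015,0,.0069]),pt([.023,0,.0249]),pt([.0155,0,.0639]))
goal([.559,-.03,.275],-62.6)
E
```

```text
w4 tool [-0.0028358   0.00067621  0.16836211] world [ 0.55997687 -0.02699669  0.16999313]
w2b tool [-0.01996863 -0.03323216  0.16275648] world [ 0.56006675 -0.02767287  0.20707424]
held funnel tool [-0.00019139  0.00037993 -0.0007    ]
[276.8 249.3] [276.8 223.4] [276.8 215. ]
t 15.45 shift [-0.1979  0.184  -0.0095] turn [ -0.2  -0.1 -77.9] |pos [ 0.5234 -0.2979  0.2659] rpy [-1.798e+02  1.000e-01 -1.405e+02] F [-0.5  0.1 -2.6] w 0.0298 q6 -0.69
```

Call:
jog_arm(
  motion=[
    [[-0.1,0.093,-0.02,0,0,-40,0.02],[-0.198,0.184,-0.02,0,0,-78,0.02],[-0.198,0.184,-0.02,0,0,-78,0.02],[-0.198,0.184,-0.02,0,0,-78,0.02],[-0.198,0.184,-0.02,0,0,-78,0.02],[-0.198,0.184,-0.02,0,0,-78,0.02],[-0.198,0.184,-0.02,0,0,-78,0.02],[-0.198,0.184,-0.02,0,0,-78,0.02]],
  ],
)

```text
t: 16.25
eef_pos: [0.5585, -0.0287, 0.2834]
ee_rot: [3.141, -0.003, -1.244]
force: [-0.4, 0.6, -2.7]
width: 0.0293
```

```bash
python3 - <<'E'
from h import *
goal([.5606,-.0288,.265],-62.6)
E
```

```text
t 16.25 shift [ 0.0007 -0.002   0.0184] turn [ 0.  -0.1 -8.7] |pos [ 0.5585 -0.0287  0.2834] rpy [ 1.80e+02 -1.00e-01 -7.13e+01] F [-0.4  0.6 -2.7] w 0.0293 q6 0.03
```

Call:
jog_arm(
  motion=[
    [[0.0007,-0.002,0,0,0,-8.5,0.02],[0.0007,-0.002,0.01,0,0,-8.7,0.02],[0.0007,-0.002,0.018,0,0,-8.7,0.02],[0.0007,-0.002,0.018,0,0,-8.7,0.02],[0.0007,-0.002,0.018,0,0,-8.7,0.02]],
  ],
)

```text
t: 16.75
eef_pos: [0.5603, -0.0291, 0.2647]
ee_rot: [3.14, -0.002, -1.094]
force: [0.7, 0.3, -2.1]
width: 0.0294
```

```bash
python3 - <<'E'
from h import *
goal([.5606,-.0288,.245],-62.6)
ims=[]
for i,(n,x,y) in enumerate([('side',225,150),('scene',240,120),('wrist',0,0)]):
  im,T=shot(n,'p1%d'%i)
  if i<2: ims.append(cv2.resize(im[y:y+100,x:x+100,::-1],None,fx=4,fy=4,interpolation=3))
cv2.imwrite('pics/p1.png',np.hstack(ims))
goal([.5606,-.0288,.245],-62.6)
E
```

```text
t 16.75 shift [-0.0001 -0.0004  0.0197] turn [ 0.1 -0.1 -0.1] |pos [ 0.5603 -0.0291  0.2647] rpy [ 1.799e+02 -1.000e-01 -6.270e+01] F [ 0.7  0.3 -2.1] w 0.0294 q6 0.18
t 16.9 shift [-0.0002  0.0001  0.0207] turn [ 0.  -0.2 -0. ] |pos [ 0.5608 -0.0289  0.2657] rpy [180.   -0.2 -62.6] F [-0.1  0.4 -1.8] w 0.0296 q6 0.18
```

View pics/p1.png

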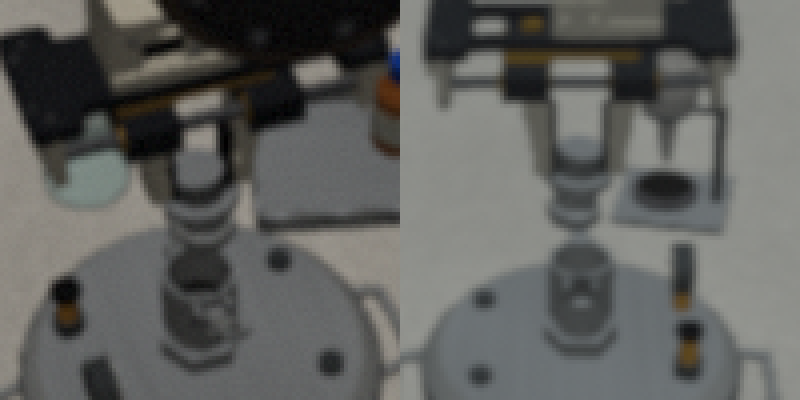

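View pics/p12.png

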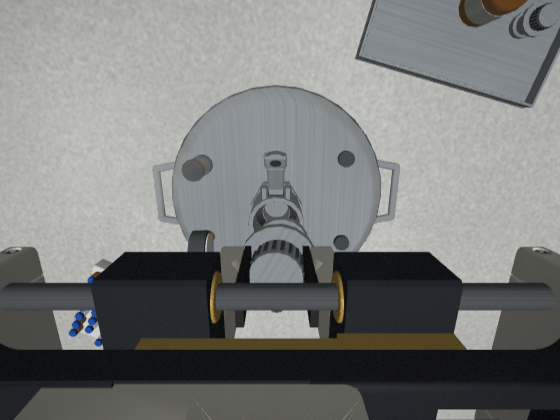

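Both fixed views show the plug centred over the bore, within about half a pixel. Lowering.

Call:
jog_arm(
  motion=[
    [[0,0,0.01,0,0,0,0.02],[0,0,0.02,0,0,0,0.02],[0,0,0.028,0,0,0,0.02],[0,0,0.034,0,0,0,0.02],[0,0,0.038,0,0,0,0.02],[0,0,0.04,0,0,0,0.02],[0,0,0.04,0,0,0,0.02]],
  ],
)

```text
t: 17.6
eef_pos: [0.5627, -0.0282, 0.2268]
ee_rot: [-3.137, -0.004, -1.092]
force: [3.6, 4.0, 2.0]
width: 0.0298
```

Call:
jog_arm(
  motion=[
    [[-0.0004,-0.001,0.0,0,0,0,0.02],[-0.0004,-0.001,0.002,0,0,0,0.02],[-0.0004,-0.001,0.004,0,0,0,0.02],[-0.0004,-0.001,0.004,0,0,0,0.02]],
  ],
)

```text
t: 18.0
eef_pos: [0.5631, -0.0274, 0.222]
ee_rot: [-3.138, -0.003, -1.092]
force: [1.4, 1.5, -2.9]
width: 0.0293
```

Call:
jog_arm(
  motion=[
    [[-0.0001,-0.0003,0.002,0,0,0,0.02],[-0.0001,-0.0003,0.004,0,0,0,0.02],[-0.0001,-0.0003,0.006,0,0,0,0.02],[-0.0001,-0.0003,0.009,0,0,0,0.02],[-0.0001,-0.0003,0.012,0,0,0,0.02],[-0.0001,-0.0003,0.012,0,0,0,0.02]],
  ],
)

```text
t: 18.6
eef_pos: [0.5631, -0.0273, 0.2094]
ee_rot: [-3.139, -0.003, -1.092]
force: [0.4, 1.8, -3.2]
width: 0.0294
```

Call:
jog_arm(
  motion=[
    [[0,-0.0003,0.002,0,0,0,0.02],[0,-0.0003,0.004,0,0,0,0.02],[0,-0.0003,0.006,0,0,0,0.02],[0,-0.0003,0.0065,0,0,0,0.02],[0,-0.0003,0.0065,0,0,0,0.02]],
  ],
)

```text
t: 19.1
eef_pos: [0.5632, -0.0272, 0.2027]
ee_rot: [-3.139, -0.003, -1.092]
force: [-0.0, -0.7, -1.6]
width: 0.0293
```

Call:
jog_arm(
  motion=[
    [[0,0,0.001,0,0,0,0.02],[0,0,0.002,0,0,0,0.02],[0,0,0.003,0,0,0,0.02],[0,0,0.003,0,0,0,0.02]],
  ],
)

```text
t: 19.5
eef_pos: [0.5633, -0.0274, 0.2013]
ee_rot: [-3.139, -0.004, -1.092]
force: [-5.7, -0.4, 9.8]
width: 0.0297
```

The plug stops at TCP z 0.2013 with about 12 N; fully home is expected at 0.2009. Releasing and checking.

Call:
jog_arm(
  motion=[
    [[0,0,0,0,0,0,0.034],[0,0,0,0,0,0,0.045],[0,0,0,0,0,0,0.055],[0,0,0,0,0,0,0.055],[0,0,-0.02,0,0,0,0.055],[0,0,-0.05,0,0,0,0.05],[0,0,-0.09,0,0,0,0.04],[0,0,-0.09,0,0,0,0.03]],
  ],
)

```text
t: 20.3
eef_pos: [0.5655, -0.0272, 0.297]
ee_rot: [-3.13, -0.008, -1.091]
force: [0.2, 0.0, -0.9]
width: 0.0394
```

```bash
python3 - <<'E'
from h import *
goal([.563,-.027,.28],-62.6)
ims=[]
for i,(n,x,y) in enumerate([('side',225,150),('scene',240,120),('wrist',220,130)]):
  im,T=shot(n,'p2%d'%i)
  ims.append(cv2.resize(im[y:y+100,x:x+100,::-1],None,fx=2.6 if 0 else 4,fy=4,interpolation=3))
cv2.imwrite('pics/p2.png',np.hstack(ims[:2])); cv2.imwrite('pics/p2w.png',cv2.resize(cv2.imread('pics/p22.png')[120:255,190:360],None,fx=4,fy=4,interpolation=3))
E
```

```text
t 20.3 shift [-0.0015  0.0023  0.017 ] turn [-0.6 -0.4  0.1] |pos [ 0.5655 -0.0272  0.297 ] rpy [-179.4   -0.4  -62.5] F [ 0.2  0.  -0.9] w 0.0394 q6 0.18
```

View pics/p2.png

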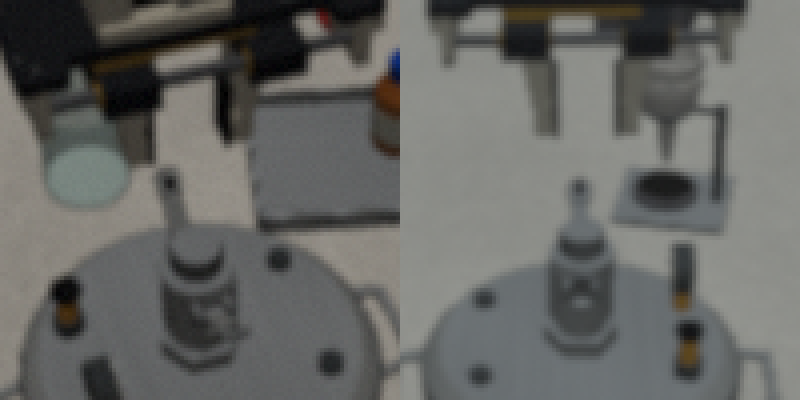

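View pics/p2w.png

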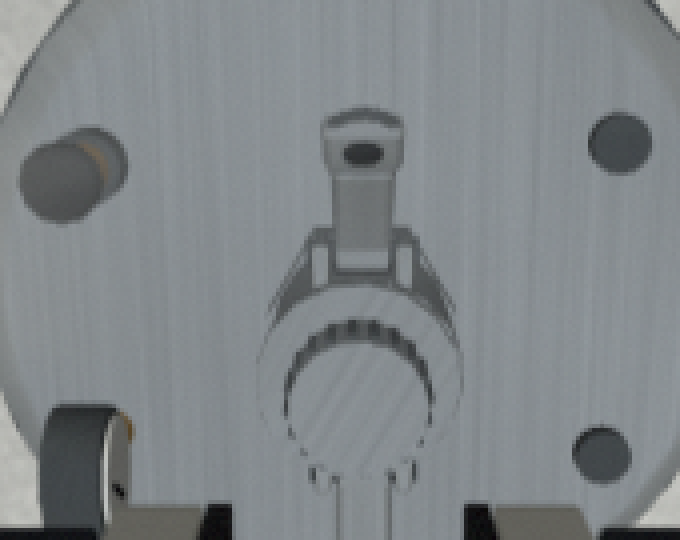

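The plug sits home and upright, with its flange on the lip in the three views. The arms stay open at (162,184) in the side crop and (363,153) in the wrist crop. Next I'll estimate their angles.

```bash
python3 - <<'E'
from h import *
from scipy.optimize import brentq
c=np.array([.5605,-.028,.17]); yw=np.radians(27.4); ex=np.array([np.cos(yw),np.sin(yw),0]); ey=np.array([-np.sin(yw),np.cos(yw),0])
def hit(f,uv):
    T=np.load(f'pics/{f}.npy'); o=T[:3,:3]@MT[:3,3]+T[:3,3]; K=optics.camera_model('wrist')['mtx']; d=T[:3,:3]@MT[:3,:3]@np.linalg.inv(K)@np.array([*uv,1.])
    s=((c-o)@ex)/(d@ex); p=o+s*d-c; return p@ey,p[2]
print('plane x=0 hits (bad if edge-on)')
for f,uv in [('w2b',(244.2,167)),('w2b',(249,262)),('p22',(280.7,158.2))]:
    T=np.load(f'pics/{f}.npy'); o=T[:3,:3]@MT[:3,3]+T[:3,3]; K=optics.camera_model('wrist')['mtx']; d=T[:3,:3]@MT[:3,:3]@np.linalg.inv(K)@np.array([*uv,1.])
    for th in np.arange(0.1,1.0,.1):
        z=-.012+.045*np.cos(.401+th); s=(c[2]+z-o[2])/d[2]; p=o+s*d-c; print(f,round(th,1),'meas y',(p@ey*1e3).round(1),'exp',round(27+45*np.sin(.401+th),1),end=' ; ')
    print()
goal([.5622,-.0268,.27],-152.6)
E
```

```text
plane x=0 hits (bad if edge-on)
w2b 0.1 meas y -52.4 exp 48.6 ; w2b 0.2 meas y -52.0 exp 52.4 ; w2b 0.3 meas y -51.6 exp 56.0 ; w2b 0.4 meas y -51.1 exp 59.3 ; w2b 0.5 meas y -50.6 exp 62.3 ; w2b 0.6 meas y -50.0 exp 64.9 ; w2b 0.7 meas y -49.4 exp 67.1 ; w2b 0.8 meas y -48.8 exp 69.0 ; w2b 0.9 meas y -48.2 exp 70.4 ; 
w2b 0.1 meas y 56.6 exp 48.6 ; w2b 0.2 meas y 57.8 exp 52.4 ; w2b 0.3 meas y 59.2 exp 56.0 ; w2b 0.4 meas y 60.7 exp 59.3 ; w2b 0.5 meas y 62.4 exp 62.3 ; w2b 0.6 meas y 64.3 exp 64.9 ; w2b 0.7 meas y 66.2 exp 67.1 ; w2b 0.8 meas y 68.3 exp 69.0 ; w2b 0.9 meas y 70.5 exp 70.4 ; 
p22 0.1 meas y -52.4 exp 48.6 ; p22 0.2 meas y -52.1 exp 52.4 ; p22 0.3 meas y -51.8 exp 56.0 ; p22 0.4 meas y -51.4 exp 59.3 ; p22 0.5 meas y -51.0 exp 62.3 ; p22 0.6 meas y -50.6 exp 64.9 ; p22 0.7 meas y -50.1 exp 67.1 ; p22 0.8 meas y -49.6 exp 69.0 ; p22 0.9 meas y -49.1 exp 70.4 ; 
t 20.45 shift [-0.0006  0.0003  0.021 ] turn [-0.3 -0.  90. ] |pos [ 0.5627 -0.0271  0.291 ] rpy [-179.8   -0.2  -62.6] F [-0.4  0.1 -0.3] w 0.0315 q6 0.18
```

Arm b is at about 0.2 rad and arm a at about 0.5–0.8. The plan is to lower the fingers around the knob along the arms' axis and open them so both arms go outward. Then I'll press down with the jaws open, and finally squeeze both home together.

Call:
jog_arm(
  motion=[
    [[0,0,0,0,0,45,0.038],[0,0,0,0,0,89,0.038],[0,0,0,0,0,89,0.038],[0,0,0,0,0,89,0.038],[0,0,0,0,0,89,0.038],[0,0,0,0,0,89,0.038],[0,0,0,0,0,89,0.038],[0,0,0,0,0,89,0.038]],
  ],
)

```text
t: 21.25
eef_pos: [0.5621, -0.0272, 0.2893]
ee_rot: [-3.139, -0.001, -2.298]
force: [-0.9, 0.7, 0.2]
width: 0.0381
```

Call:
jog_arm(
  motion=[
    [[0,0,0,0,0,24,0.038],[0,0,0,0,0,24,0.038],[0,0,0,0,0,24,0.038],[0,0,0,0,0,24,0.038]],
  ],
)

```text
t: 21.65
eef_pos: [0.5616, -0.0273, 0.2879]
ee_rot: [-3.139, -0.002, -2.719]
force: [-0.6, -0.1, 0.6]
width: 0.038
```

```bash
python3 - <<'E'
from h import *
goal([.5622,-.0268,.203],-152.6); shot('wrist','a1')
cv2.imwrite('pics/a1z.png',cv2.resize(cv2.imread('pics/a1.png')[130:360,150:400],None,fx=3,fy=2.5,interpolation=3))
E
```

```text
t 21.65 shift [-0.0009  0.0004  0.0849] turn [-0.1 -0.1 -3.2] |pos [ 0.5616 -0.0273  0.2879] rpy [-1.799e+02 -1.000e-01 -1.558e+02] F [-0.6 -0.1  0.6] w 0.038 q6 -1.45
```

View pics/a1z.png

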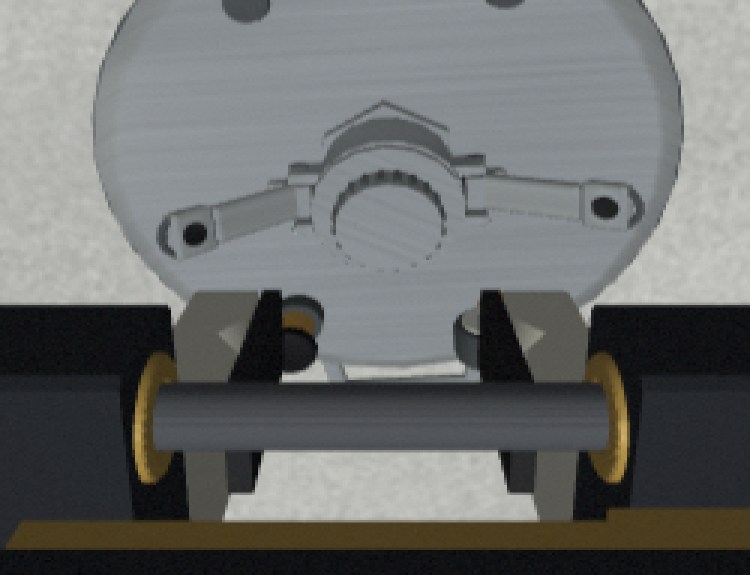

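The wrist view shows both arms standing open, left tip at (215,223) and right tip at (351,213). The knob centre is near (279,217), and the tool is about 3° off square.

```bash
python3 - <<'E'
from h import *
T=np.load('pics/a1.npy'); p=tl((279.3,217),T[2,3]-.194); print(p,T[:3,:3]@p+T[:3,3])
E
```

```text
[0.0041001  0.00206762 0.09390706] [ 0.55697936 -0.02730929  0.19400273]
```

Call:
jog_arm(
  motion=[
    [[0.0015,0.0013,0,0,0,-3.2,0.038],[0.0015,0.0013,0.02,0,0,-3.2,0.038],[0.0015,0.0013,0.04,0,0,-3.2,0.038],[0.0015,0.0013,0.055,0,0,-3.2,0.038],[0.0015,0.0013,0.055,0,0,-3.2,0.038],[0.0015,0.0013,0.055,0,0,-3.2,0.038]],
  ],
)

```text
t: 22.3
eef_pos: [0.5598, -0.027, 0.2331]
ee_rot: [-3.139, -0.002, -2.656]
force: [0.7, -0.1, 0.8]
width: 0.0379
```

```bash
python3 - <<'E'
from h import *
goal([.5605,-.0268,.203],-152.6); shot('wrist','a2')
cv2.imwrite('pics/a2z.png',cv2.resize(cv2.imread('pics/a2.png')[130:360,150:400],None,fx=3,fy=2.5,interpolation=3))
ims=[]
for i,(n,x,y) in enumerate([('side',225,150),('scene',240,120)]):
  im,T=shot(n,'a2%d'%i)
  ims.append(cv2.resize(im[y:y+100,x:x+100,::-1],None,fx=4,fy=4,interpolation=3))
cv2.imwrite('pics/a2s.png',np.hstack(ims[:2]))
E
```

```text
t 22.3 shift [-0.0008 -0.0001  0.0301] turn [-0.1 -0.1  0.4] |pos [ 0.5598 -0.027   0.2331] rpy [-1.799e+02 -1.000e-01 -1.522e+02] F [ 0.7 -0.1  0.8] w 0.0379 q6 -1.39
```

View pics/a2z.png

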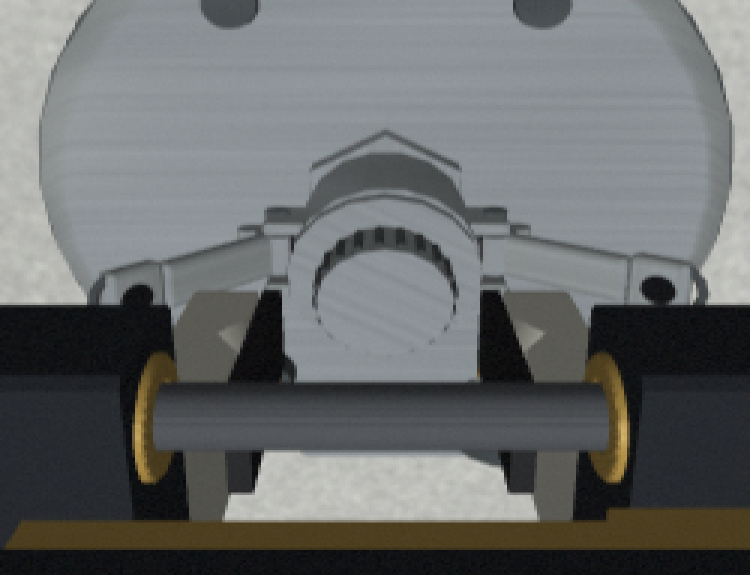

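View pics/a2s.png

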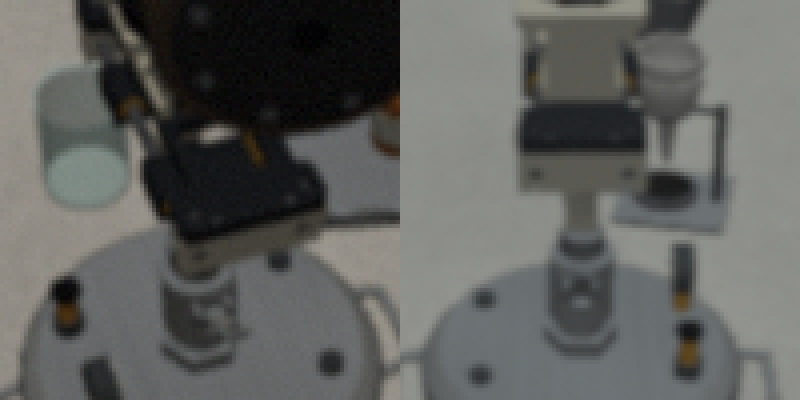

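Call:
jog_arm(
  motion=[
    [[0,0.0004,0.006,0,0,0,0.038],[0,0.0004,0.012,0,0,0,0.038],[0,0.0004,0.018,0,0,0,0.038],[0,0.0004,0.024,0,0,0,0.038],[0,0.0004,0.03,0,0,0,0.038],[0,0.0004,0.03,0,0,0,0.038]],
  ],
)

```text
t: 23.05
eef_pos: [0.5596, -0.0266, 0.2028]
ee_rot: [-3.139, -0.002, -2.658]
force: [0.1, 0.1, 0.1]
width: 0.0381
```

Free so far. Opening the fingers to swing both arms outward.

Call:
jog_arm(
  motion=[
    [[0,0,0,0,0,0,0.05],[0,0,0,0,0,0,0.06],[0,0,0,0,0,0,0.07],[0,0,0,0,0,0,0.08],[0,0,0,0,0,0,0.0876],[0,0,0,0,0,0,0.0876]],
  ],
  newtons=30,
)

```text
t: 23.65
eef_pos: [0.5596, -0.0265, 0.203]
ee_rot: [-3.14, -0.002, -2.658]
force: [-0.6, -0.1, 0.7]
width: 0.0804
```

```bash
python3 - <<'E'
from h import *
goal([.5605,-.0268,.203],-152.6); shot('wrist','a3')
cv2.imwrite('pics/a3z.png',cv2.resize(cv2.imread('pics/a3.png')[130:360,80:480],None,fx=2,fy=2,interpolation=3))
E
```

```text
t 23.65 shift [-0.0007 -0.0007 -0.    ] turn [-0.1 -0.1  0.3] |pos [ 0.5596 -0.0265  0.203 ] rpy [-1.799e+02 -1.000e-01 -1.523e+02] F [-0.6 -0.1  0.7] w 0.0804 q6 -1.39
```

View pics/a3z.png

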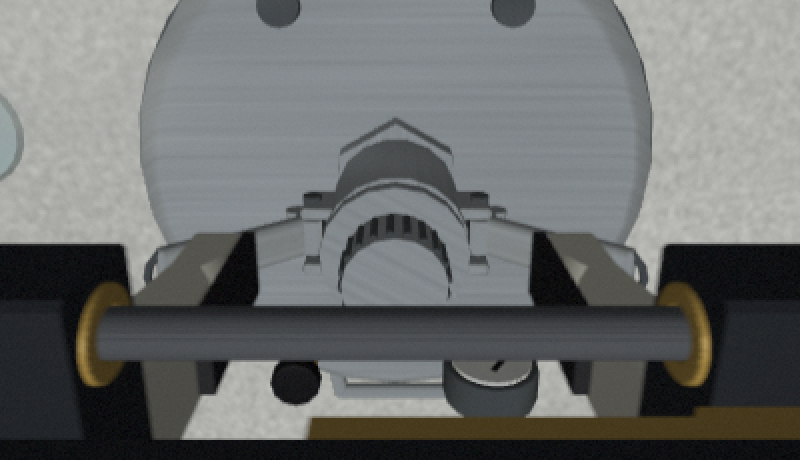

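Both arms are moving out evenly. I'll finish opening, then press down.

Call:
jog_arm(
  motion=[
    [[0,0,0,0,0,0,0.0876],[0,0,0,0,0,0,0.0876],[0,0,0.006,0,0,0,0.0876],[0,0,0.012,0,0,0,0.0876],[0,0,0.018,0,0,0,0.0876],[0,0,0.024,0,0,0,0.0876],[0,0,0.028,0,0,0,0.0876],[0,0,0.028,0,0,0,0.0876]],
  ],
)

```text
t: 24.5
eef_pos: [0.5602, -0.0267, 0.1747]
ee_rot: [-3.139, -0.001, -2.657]
force: [1.0, -1.0, 2.5]
width: 0.0878
```

```bash
python3 - <<'E'
from h import *
goal([.5605,-.0268,.157],-152.6); shot('wrist','a4')
cv2.imwrite('pics/a4z.png',cv2.resize(cv2.imread('pics/a4.png')[130:360,80:480],None,fx=2,fy=2,interpolation=3))
E
```

```text
t 24.5 shift [-0.0002 -0.0002  0.0177] turn [-0.2 -0.1  0.3] |pos [ 0.5602 -0.0267  0.1747] rpy [-1.798e+02 -1.000e-01 -1.523e+02] F [ 1.  -1.   2.5] w 0.0878 q6 -1.39
```

View pics/a4z.png

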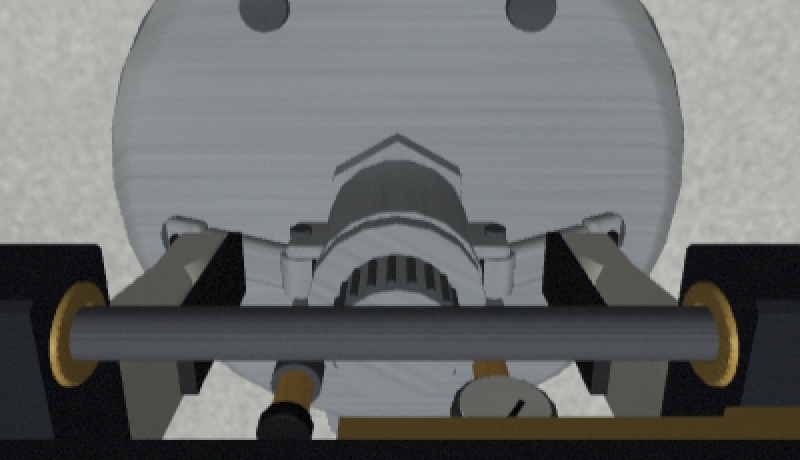

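Both arms are now about level and symmetric. Continuing down.

Call:
jog_arm(
  motion=[
    [[0,0,0.004,0,0,0,0.0876],[0,0,0.008,0,0,0,0.0876],[0,0,0.012,0,0,0,0.0876],[0,0,0.016,0,0,0,0.0876],[0,0,0.018,0,0,0,0.0876],[0,0,0.018,0,0,0,0.0876]],
  ],
)

```text
t: 25.15
eef_pos: [0.56, -0.0267, 0.1563]
ee_rot: [-3.139, -0.001, -2.657]
force: [0.6, -0.1, 0.7]
width: 0.0876
```

```bash
python3 - <<'E'
from h import *
goal([.5605,-.0268,.154],-152.6); shot('wrist','a5')
cv2.imwrite('pics/a5z.png',cv2.resize(cv2.imread('pics/a5.png')[130:360,80:480],None,fx=2,fy=2,interpolation=3))
E
```

```text
t 25.15 shift [-0.0003 -0.0003  0.0023] turn [-0.1 -0.1  0.3] |pos [ 0.56   -0.0267  0.1563] rpy [-1.799e+02 -1.000e-01 -1.523e+02] F [ 0.6 -0.1  0.7] w 0.0876 q6 -1.39
```

View pics/a5z.png

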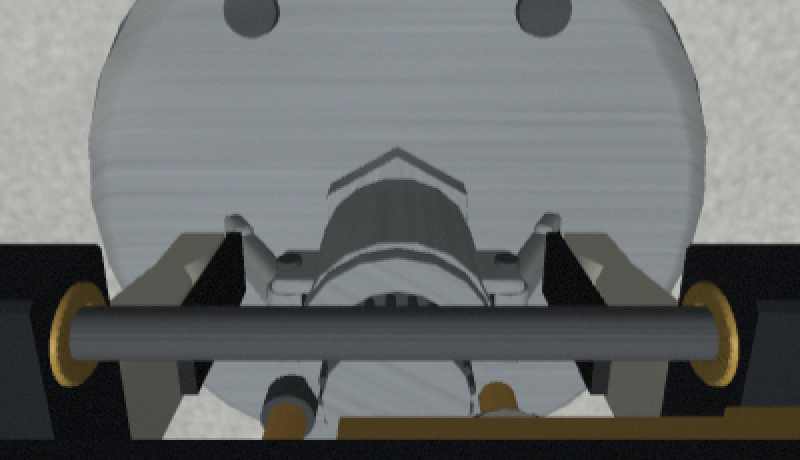

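Both arms hang steeply and symmetrically between the fingers. Squeezing them home together.

Call:
jog_arm(
  motion=[
    [[0,0,0.001,0,0,0,0.083],[0,0,0.001,0,0,0,0.078],[0,0,0.001,0,0,0,0.073],[0,0,0.001,0,0,0,0.068],[0,0,0.001,0,0,0,0.063],[0,0,0.001,0,0,0,0.057],[0,0,0.001,0,0,0,0.055],[0,0,0.001,0,0,0,0.055]],
  ],
  newtons=45,
)

```text
t: 26.0
eef_pos: [0.559, -0.0262, 0.1546]
ee_rot: [-3.141, -0.003, -2.658]
force: [-2.5, 4.2, -5.1]
width: 0.0595
```

```bash
python3 - <<'E'
from h import *
goal([.5605,-.0268,.154],-152.6); shot('wrist','a6')
cv2.imwrite('pics/a6z.png',cv2.resize(cv2.imread('pics/a6.png')[130:360,80:480],None,fx=2,fy=2,interpolation=3))
E
```

```text
t 26.0 shift [-0.0011 -0.0013  0.0006] turn [-0.1 -0.2  0.3] |pos [ 0.559  -0.0262  0.1546] rpy [-179.9   -0.2 -152.3] F [-2.5  4.2 -5.1] w 0.0595 q6 -1.39
```

View pics/a6z.png

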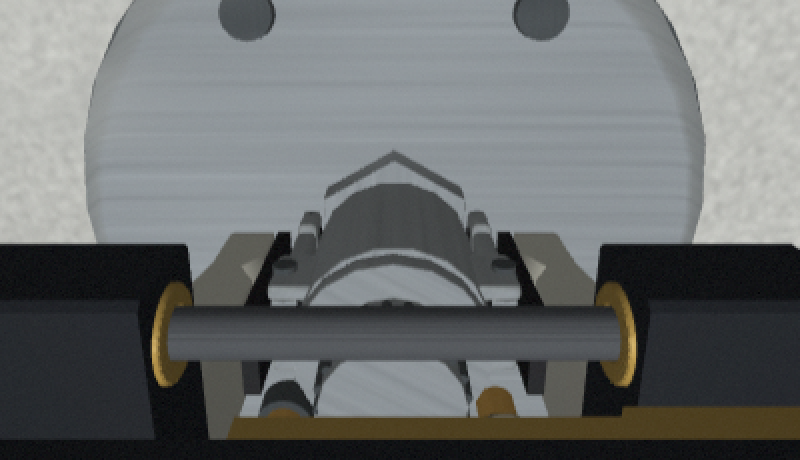

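The jaws stopped at 59.5 mm (60 expected), so both arms are flat. I'll hold briefly with more force, then release and lift.

Call:
jog_arm(
  motion=[
    [[0,0,0,0,0,0,0.055],[0,0,0,0,0,0,0.055]],
  ],
  newtons=55,
)

```text
t: 26.25
eef_pos: [0.5589, -0.0262, 0.1546]
ee_rot: [-3.141, -0.003, -2.658]
force: [0.2, 2.1, -4.2]
width: 0.0592
```

Call:
jog_arm(
  motion=[
    [[0,0,0,0,0,0,0.066],[0,0,0,0,0,0,0.076],[0,0,0,0,0,0,0.086],[0,0,0,0,0,0,0.0876],[0,0,-0.03,0,0,0,0.0876],[0,0,-0.07,0,0,0,0.0876],[0,0,-0.11,0,0,0,0.0876],[0,0,-0.14,0,0,0,0.0876]],
  ],
)

```text
t: 27.05
eef_pos: [0.5597, -0.0261, 0.2976]
ee_rot: [-3.14, -0.001, -2.658]
force: [-0.1, 0.4, -1.5]
width: 0.0878
```

Call:
jog_arm(
  motion=[
    [[-0.03,0,0,0,0,0,0.0876],[-0.03,0,0,0,0,0,0.0876],[-0.03,0,0,0,0,0,0.0876]],
  ],
)

```text
t: 27.35
eef_pos: [0.5863, -0.012, 0.2971]
ee_rot: [-3.14, -0.001, -2.658]
force: [-0.7, 0.5, -0.7]
width: 0.0875
```

```bash
python3 - <<'E'
from h import *
goal([.5605,-.0268,.154],-152.6); shot('wrist','f1')
ims=[]
for i,(n,x,y) in enumerate([('side',225,150),('scene',240,120)]):
  im,T=shot(n,'f2%d'%i)
  ims.append(cv2.resize(im[y:y+100,x:x+100,::-1],None,fx=4,fy=4,interpolation=3))
cv2.imwrite('pics/f2.png',np.hstack(ims[:2]))
E
```

```text
t 27.35 shift [ 0.0295 -0.0009  0.1432] turn [-0.1 -0.1  0.3] |pos [ 0.5863 -0.012   0.2971] rpy [-1.799e+02 -1.000e-01 -1.523e+02] F [-0.7  0.5 -0.7] w 0.0875 q6 -1.4
```

View pics/f1.png

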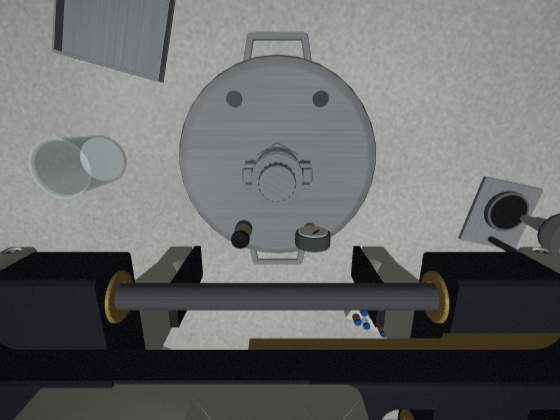

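View pics/f2.png

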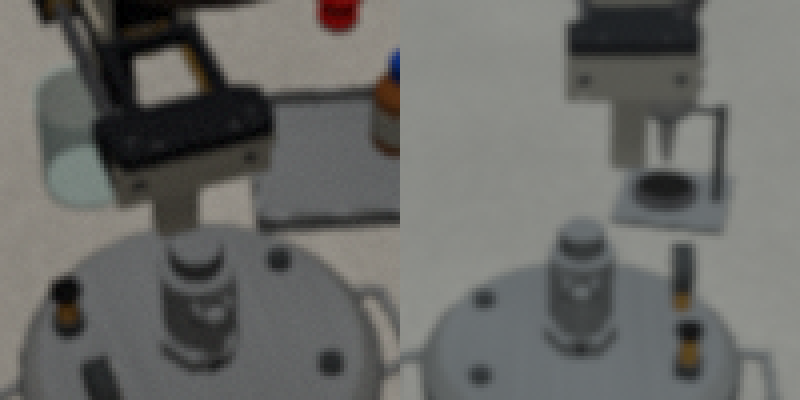

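View pics/f20.png

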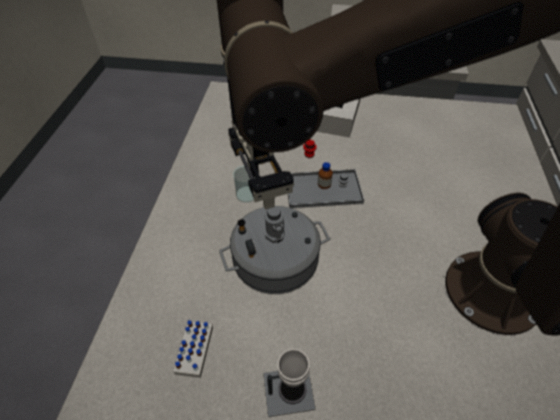

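The wrist view shows both arms hanging flush at the coupler, at (249,175) and (307,175), with the plug seated at (277,183). The side view shows the funnel upright on the stand at (293,362) and the bystanders in place. I'll do one last height check on the funnel and then hand in.

```bash
python3 - <<'E'
from h import *
im=cv2.imread('pics/f20.png'); cv2.imwrite('pics/f3.png',cv2.resize(im[335:415,250:330],None,fx=7,fy=7,interpolation=3))
for z in (.135,.147,.153,.159): print(z,proj('side',[.4755,.3085,z]).round(1))
E
```

```text
0.135 [292.4 366.5]
0.147 [292.6 364.2]
0.153 [292.6 362.9]
0.159 [292.7 361.7]
```

View pics/f3.png

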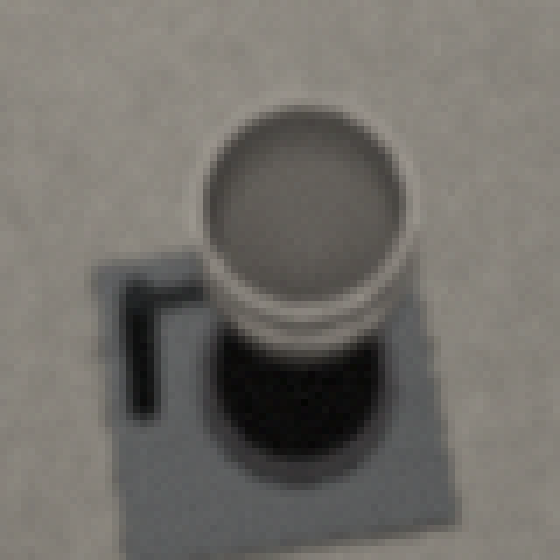

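```bash
python3 -c "
from station import arm
print(arm.job_done())"
```

```text
the job is handed in; nothing more can be done
None
```

The job is done and handed in at about 27.5 s of the 66 s allowed. No verdict was reported back.

- **Funnel:** I lifted it from the port and nested it in the drip-stand funnel with a push of about 9 N. After release it stood upright. Its rim measured about z = 0.153 m in the side view, which is what a light seating should give.
- **Plug:** I set the steel plug from the tray into the coupler. It stopped at TCP z 0.2013 m against 0.2009 m expected for fully home, with about 12 N of push. The camera views show it upright, with its flange on the lip.
- **Cam arms:** I swung both down together, opening the fingers between them, pressing down on both, then squeezing them shut. The jaws stopped at 59.2–59.5 mm over the outer faces, against 60 mm given. After release both arms hang flat against the coupler.
- **Bystanders:** None was touched. The bottle, small plug, red look-alike, beaker and rack looked in place in the final pictures.

One thing disagreed: the wrist-camera mount calibration changed by up to about 4 mm between readings. I used relative measurements, one fixed mount, and contact forces to correct for it.

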